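# Slide the tins into the bench bay and shut its door

## Robot

A 6-joint arm with a two-finger parallel gripper is mounted at the origin on a cart in front of the work surface, level with it; the furniture and walls round the work are solid. World frame = base frame: x ahead of the robot, y to its left, z up, the work surface at z = 0. Lengths are in mm, angles in rad, forces in N, time in s.
With the tool pointing down it reaches from about 375 to 975 mm from the base axis. Payload 3.8 kg.
Tool frame: the origin (TCP) lies at the very end of the fingers, on their centre line; the grasp point (between the pads) lies arm.grip_depth behind it (arm.grip_depth is the distance from the TCP to the grasp point, in mm); z points along the fingers, x is the direction in which the jaws open and shut, and the axes are right-handed (so a half turn about z gives the same grasp; the last joint's range is limited). The gripper opens to 85 mm and grips with 20 to 120 N. Pads are 22 mm wide; open, the fingers measure 114 mm over their backs; the gripper's body (76 mm by 85 mm) begins 54 mm behind the grasp point. The pads swing forward as they close: fully open they stand 13 mm farther back than shut.
Start: joints at [1.251, 0.264, 1.604, -0, 1.274, -0.037], TCP at [188.353, 648.183, 231.28] pointing down, gripper open.
Joint ranges: [-2.63, 2.63], [-0.94, 2.18], [0.31, 2.57], [-1.31, 4.45], [0, 2.66], [-2.55, 2.55]. Speed limits (rad/s): [2.57, 2.57, 3.14, 3.14, 3.14, 3.14].

## Interface

Orientations are given as a unit quaternion [x, y, z, w].
In Python, from workcell import arm gives the robot as it stands. The module is installed in compiled form; this text tells all that it offers.
- The arm moves only by the tool drive_tool, never from a script. Its argument "moves" is a list of rows, each a list of 7 numbers: the turn, a rotation vector about the tool's x, y, z in degrees, then the shift along the tool's x, y, z in m, then the finger opening in m, from 0 to 0.0854. In form: [[rx, ry, rz, dx, dy, dz, hand], ...]. A call has 1 to 12 rows; each row shifts and turns the pose as measured when the row begins, along the tool's axes as they then stand; what a row does not reach is not made up. A row lasts 1/8 s, in which the tool goes at most 62.5 mm and 10.7 degrees, less where a joint would pass 70% of its speed; a pose out of reach is approached as far as the arm can. A call is refused whole if a number of a shift passes 0.0625 or a number of a turn 10.7, either way. A call with a gripper value outside its range is refused whole. The fingers move at their own pace and stop on an object; "newtons" is the grip in N (left out, the last holds). Time passes only in rows, so rows that do not move let the fingers close. It gives the time, the measured TCP pose, the force and the opening at its end, in the units of the state.
- arm.read_state(): the state, without advancing time (a new reading comes with each control period).
- arm.grab_frame(name): name is "scene" or "side" or "wrist"; returns the picture (480x640x3 uint8, blue, green, red); there is no depth.
- arm.camera_params(name): a dict with "fx", "fy", "cx", "cy" (pixels), "T" (4x4, takes a point from camera to world coordinates). Camera axes: x right, y up, looking along -z (the intrinsics and any distortion apply to the point x, -y, -z); pixel columns grow to the right and rows downward; lengths in mm; the calibration is good to about 2 mm. A picture is of the moment at which its call begins: read the wrist's pose just before it. camera_params takes no time and is no camera call; for the wrist camera it gives the pose at the moment of the call.
- arm.job_done(): hands the job in, once; it reports no verdict.
The state is a dict: "time": time; "qpos": joint angles; "qvel": joint speeds; "joint_efforts": joint torques, N m; "eef_pos": TCP position; "eef_rot": TCP orientation; "ft_force": force on the tool from outside, world axes, zero at the start; "moment": the same for the moment, N m; "gripper_width": finger opening in mm.
Only numpy, scipy, OpenCV 4.12 (cv2) and the standard library are available. Lean on these libraries where they do the work, as an engineer would, in place of code of your own. Each camera call takes 0.05 s, during which the arm holds its last target.

## Task

Put the tins away in the low wooden bay: move aside the stone that stands against its door, swing the door wide open, and slide every tin on the bench wholly into the bay. Their lids are loose, so push the tins along the bench upright and never lift them. Then shut the door, stand the stone end-on against the middle of it again, and leave the other things on the bench alone.

Things in the scene. Friction and masses are not known exactly. Their poses are not given: they have to be found in the camera images.
- bay: low wooden bay fixed on the bench: side and back walls 45 mm high, 10 thick, no roof, no floor. Inside 180 mm wide (its y) and 190 deep (its x): four tins fit two by two. Origin at bench level, centre of the inside; its x points from the mouth (x = -95 mm) to the back wall (x = +95); side walls' inner faces at y = +90 and -90. The shut door's outer face is at x = -108
- bay_door (a joint): the bay's upright hinged door, a wooden panel across the mouth, 200 mm wide, 12 mm thick, its top 44 mm above the bench. 0 = shut, grows to 2.2 rad as it swings outward, counter-clockwise seen from above. No latch; light hinge friction, it stays where it is left
- door_hinge (a point): point on the door's upright hinge axis at bench level, at x = -102, y = -102 mm in the bay's frame; it does not move when the door swings
- door_knob (a point): the door's knob: a plain upright round steel post 16 mm thick standing on the door's top edge near its free end, from 44 to 80 mm above the bench; the point is on its axis 65 mm above the bench, 185 mm from the hinge axis
- tall_tin_1_mid (a point): round navy tin with a lid, 70 mm across, 72 mm high, about 0.3 kg; the point is its centre, 36 mm up; z up. It may be absent
- tall_tin_2_mid (a point): round navy tin with a lid, 70 mm across, 72 mm high, about 0.3 kg; the point is its centre, 36 mm up; z up. It may be absent
- low_tin_1_mid (a point): round red tin with a lid, 72 mm across, 44 mm high, about 0.25 kg; the point is its centre, 22 mm up; z up. It may be absent
- low_tin_2_mid (a point): round red tin with a lid, 72 mm across, 44 mm high, about 0.25 kg; the point is its centre, 22 mm up; z up. It may be absent
- stone_mid (a point): brick-red rubbing stone, a 50 x 110 x 50 mm block (x, y, z), 0.45 kg, that keeps the door shut: at the start it stands with one small end facing the door, its long y axis square to the door. The point is its centre, 25 mm up
- spool: bystander: green thread spool 46 mm across, 55 mm high, standing on the bench; origin at its underside
- wax_cake: bystander: round brown cake of wax 62 mm across, 22 mm high; origin at its underside
Mind the look-alikes: they are no part of the job. What is shaped like the part that bears low_tin_1_mid but purple or yellow is not meant.

How it is judged (in metres and radians):
On the way, in this order (a step that is already met when the one before it is completed fails the run):
1. the door is swung wide open (past 1.3 rad) (value of joint bay_door above 1.3 rad), for 0.2 s.
2. every tin stands wholly inside the bay (x of tall_tin_1_mid in the frame of bay between -0.062 and 0.065 m and y of tall_tin_1_mid in the frame of bay between -0.06 and 0.06 m and angle between each of tall_tin_1_mid, tall_tin_2_mid, low_tin_1_mid, low_tin_2_mid's own z axis and vertical below 0.15 rad and x of tall_tin_2_mid in the frame of bay between -0.062 and 0.065 m and y of tall_tin_2_mid in the frame of bay between -0.06 and 0.06 m and x of low_tin_1_mid in the frame of bay between -0.062 and 0.065 m and y of low_tin_1_mid in the frame of bay between -0.06 and 0.06 m and x of low_tin_2_mid in the frame of bay between -0.062 and 0.065 m and y of low_tin_2_mid in the frame of bay between -0.06 and 0.06 m), for 0.2 s.
3. the door is shut (value of joint bay_door below 0.06 rad), for 0.2 s.
At the end, for the whole second after the job is handed in: Every tin present stands upright wholly inside the bay (its centre at least 33 mm behind the mouth); the door is shut (below 0.06 rad); the stone stands on the bench at rest with a small end to the door, at most 27 mm away from it, within 70 mm of the door's middle and square to it within 0.3 rad (all of step 2 and value of joint bay_door below 0.06 rad and x of stone_mid in the frame of bay between -0.19 and -0.15 m and y of stone_mid in the frame of bay between -0.07 and 0.07 m and angle between the y axis of stone_mid and the x axis of bay, either way round below 0.3 rad and height (world z) of stone_mid below 0.032 m and angle between stone_mid's own z axis and vertical below 0.15 rad and linear speed of stone below 0.02 m/s); the robot touches nothing.
It fails at once if a tin is lifted off the bench (by more than 20 mm) (height (world z) of any of tall_tin_1_mid, tall_tin_2_mid above 0.056 m or height (world z) of any of low_tin_1_mid, low_tin_2_mid above 0.042 m).
It fails at once if a tin is tipped over (more than 0.6 rad) (angle between any of tall_tin_1_mid, tall_tin_2_mid, low_tin_1_mid, low_tin_2_mid's own z axis and vertical above 0.6 rad).
It fails at once if a bystander (spool or wax cake) is moved more than 40 mm (distance of any of spool, wax_cake from where it was at the start of the episode above 0.04 m).
Of tall_tin_1, tall_tin_2, low_tin_1, low_tin_2 only 2 to 4 are there at a start; the rules pass over those that are not, and their reading is None.
At some moment in a run one of tall_tin_1, tall_tin_2, low_tin_1, low_tin_2, stone may be knocked a few centimetres aside while the robot is not near it.
Once in a run the grip may slacken for a moment while it holds something.
It also fails if it takes over 210 s, if anything falls off the work surface, if the arm or the gripper's body presses on something with over 40 N, if the wrist force passes 120 N, or if a joint passes its speed limit or range.

## Working session

There is one attempt and no reset: what is moved stays moved. The work goes in short steps, Python scripts to look and compute and a tool call to move; the robot and the scene stay as the last step left them, time stands still between calls to the robot, and variables do not carry over. Pictures are saved under pics/ and viewed, and the job is handed in when it is done.

Besides the shell and the picture viewer there is one more tool, called after "Emit:" as a command line: name --pt "numbers of a row" for each row, then --argument value for the rest. drive_tool: Moves the arm, as the interface text tells. Its arguments: {"type":"object","properties":{"moves":{"type":"array","items":{"type":"array","items":{"type":"number"}}},"newtons":{"type":"number"}},"required":["moves"]}

```bash
mkdir -p pics; python3 - <<'E'
from workcell import arm
import cv2,numpy as np
s=arm.read_state();print(s, arm.grip_depth)
for n in ["scene","side","wrist"]:
    p=arm.camera_params(n);print(n,{k:np.round(v,3).tolist() for k,v in p.items()})
    cv2.imwrite(f"pics/{n}0.png",arm.grab_frame(n))
E
```

```text
{'time': 0.0, 'qpos': array([ 1.25111106e+00,  2.64717015e-01,  1.60537204e+00,  2.11837507e-05,
        1.27368432e+00, -3.69035458e-02]), 'qvel': array([ 0.00032687,  0.00201241, -0.00012544, -0.00075607,  0.00108213,
       -0.00083155]), 'joint_efforts': array([-5.03924657e-04, -5.15113735e+01, -3.67311788e+01, -1.75900336e-04,
        1.31862643e-02,  1.85702334e-06]), 'eef_pos': array([188.1136823 , 647.50457211, 229.98742607]), 'eef_rot': array([ 7.99697573e-01,  6.00402034e-01, -9.01292766e-04,  6.13725614e-04]), 'ft_force': array([ 0.29341952, -0.44668353, -0.69254459]), 'moment': array([ 0.01861093, -0.03827336,  0.02483167]), 'gripper_width': 85.32092701438802} 18.700000000000003
scene {'fx': 610.451, 'fy': 610.451, 'cx': 318.427, 'cy': 233.674, 'T': [[-0.867, 0.384, -0.317, -50.486], [-0.498, -0.669, 0.552, 1000.879], [0.0, 0.636, 0.772, 1410.102], [0.0, 0.0, 0.0, 1.0]]}
side {'fx': 580.95, 'fy': 580.95, 'cx': 326.766, 'cy': 235.806, 'T': [[-0.982, 0.13, -0.139, 278.546], [-0.19, -0.6, 0.777, 1305.084], [0.018, 0.789, 0.614, 1086.334], [0.0, 0.0, 0.0, 1.0]]}
wrist {'fx': 429.42, 'fy': 429.42, 'cx': 316.543, 'cy': 236.988, 'T': [[0.279, -0.915, -0.292, 114.141], [0.96, 0.265, 0.087, 668.804], [-0.002, -0.304, 0.953, 373.318], [0.0, 0.0, 0.0, 1.0]]}
```

View pics/scene0.png

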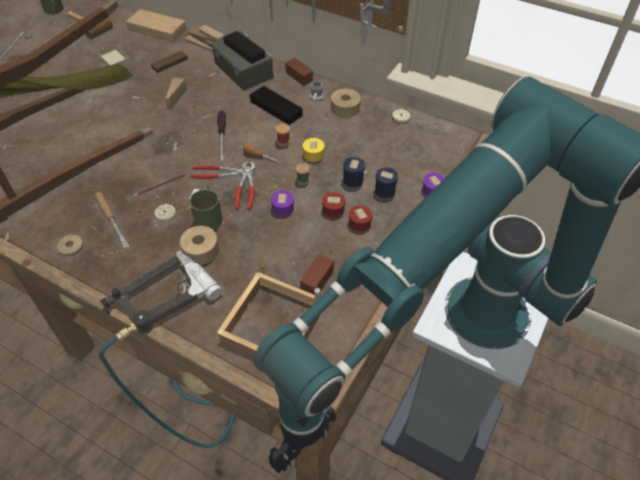

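View pics/side0.png

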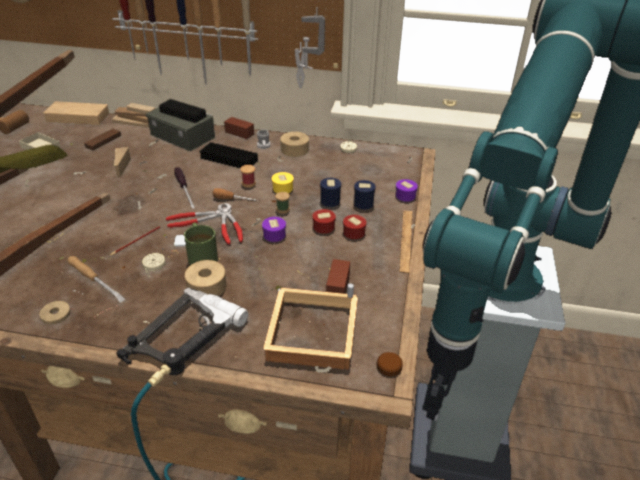

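View pics/wrist0.png

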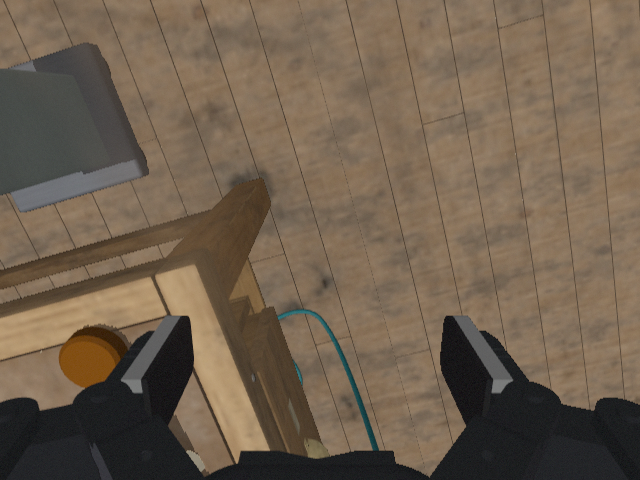

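Side view: bay centred near (315,325), with knob at (351,287), stone at (339,275), navy tins (331,190) and (365,192), red tins (324,222) and (354,227). The decoys are purple (274,229) and (406,190), and yellow (283,183). The spool is at (282,203) and the wax at (390,363). Next I'll enlarge this area.

```bash
cat > h.py <<'E'
from workcell import arm
import cv2,numpy as np
def ray(p,u,v):
    T=np.array(p["T"]);d=np.array([(u-p["cx"])/p["fx"],-(v-p["cy"])/p["fy"],-1.0])
    return T[:3,3],T[:3,:3]@d
def px(p,u,v,z):
    o,d=ray(p,u,v);return (o+d*(z-o[2])/d[2])[:2]
def proj(p,X):
    T=np.array(p["T"]);c=T[:3,:3].T@(np.array(X,float)-T[:3,3])
    return p["cx"]+p["fx"]*c[0]/-c[2],p["cy"]-p["fy"]*c[1]/-c[2]
def crop(im,x0,y0,w,h,k,fn):
    cv2.imwrite(fn,cv2.resize(im[y0:y0+h,x0:x0+w],None,fx=k,fy=k,interpolation=cv2.INTER_CUBIC))
E
python3 - <<'E'
from h import *
crop(cv2.imread("pics/side0.png"),255,160,160,120,5,"pics/c1.png")
crop(cv2.imread("pics/side0.png"),250,255,160,120,5,"pics/c2.png")
crop(cv2.imread("pics/scene0.png"),260,140,190,140,4,"pics/c3.png")
crop(cv2.imread("pics/scene0.png"),210,245,160,120,5,"pics/c4.png")
E
```

```text
(no output)
```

View pics/c1.png

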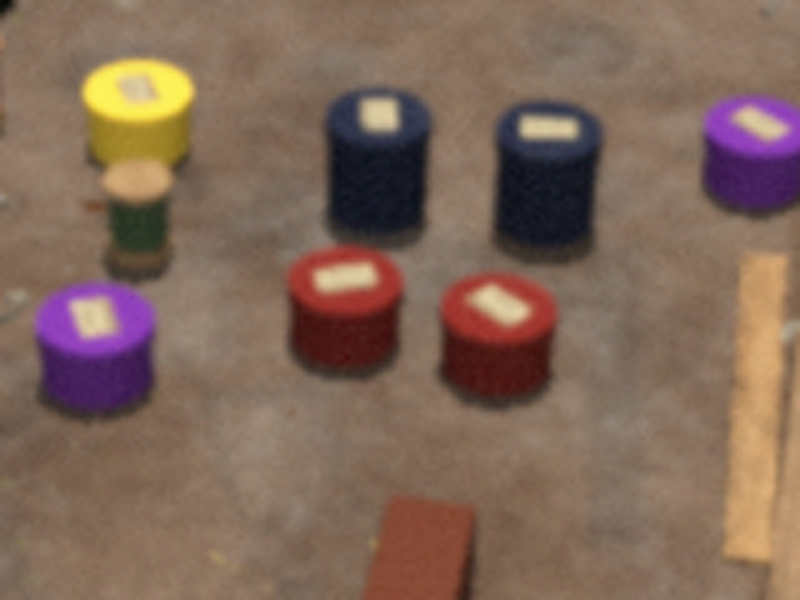

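View pics/c2.png

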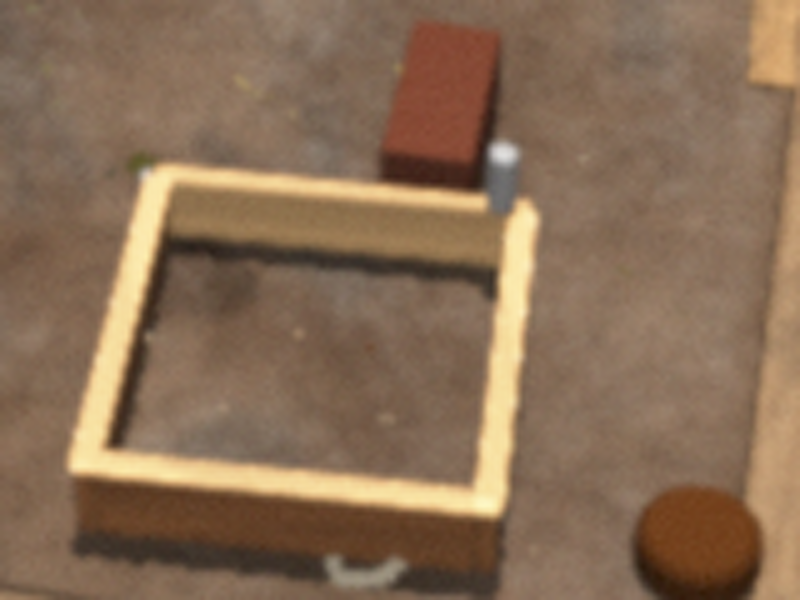

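View pics/c3.png

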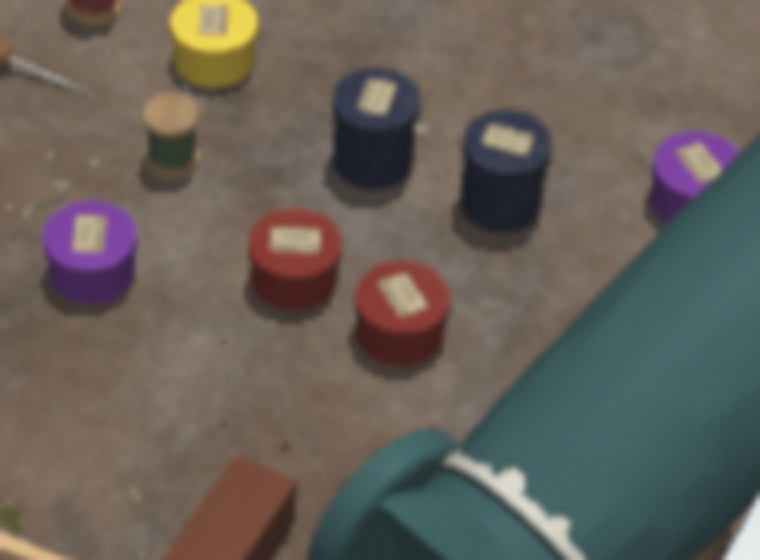

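```bash
python3 - <<'E'
from h import *
p=arm.camera_params("side");q=arm.camera_params("scene")
P=lambda u,v,z:px(p,255+u/5,160+v/5,z)
R=lambda u,v,z:px(p,250+u/5,255+v/5,z)
Q=lambda u,v,z:px(q,260+u/4,140+v/4,z)
for n,a,b,z in [("navyL",(379,122),(376,102),72),("navyR",(548,132),(507,142),72),("redL",(346,278),(296,243),44),("redR",(499,306),(403,298),44),("purL",(97,318),(90,235),44),("yel",(138,95),(214,25),44),("spool",(138,180),(172,112),55)]:
    print(n,P(*a,z).round(),Q(*b,z).round())
print("purR",P(758,127,44).round())
print("bay BL,BR,FL,FR",[R(*a,45).round().tolist() for a in [(70,468),(503,510),(155,165),(538,210)]])
print("knob",R(504,150,80).round(),"stone",[R(*a,50).round().tolist() for a in [(415,22),(499,33),(470,165),(383,152)]],"wax",R(700,525,22).round())
E
```

```text
navyL [ 547. -244.] [ 540. -251.]
navyR [ 439. -256.] [ 432. -262.]
redL [ 542. -110.] [ 534. -111.]
redR [ 446. -102.] [ 438. -102.]
purL [680. -39.] [673. -40.]
yel [ 718. -285.] [ 710. -290.]
spool [ 688. -171.] [ 682. -176.]
purR [ 309. -335.]
bay BL,BR,FL,FR [[576.0, 439.0], [375.0, 423.0], [589.0, 231.0], [388.0, 223.0]]
knob [408. 219.] stone [[477.0, 95.0], [430.0, 94.0], [428.0, 202.0], [474.0, 202.0]] wax [285. 393.]
```

View pics/c4.png

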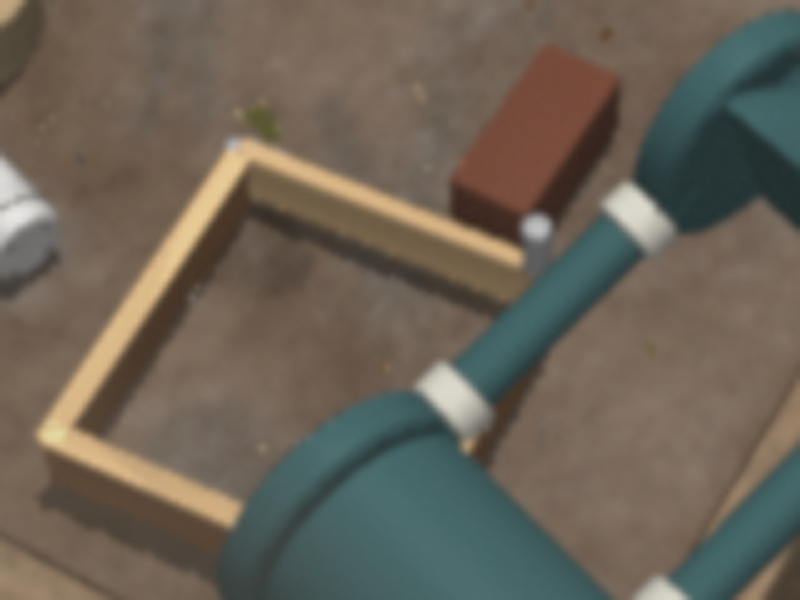

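```bash
cat >> h.py <<'E'
from scipy.spatial.transform import Rotation as Ro
def plan(wps,hand,maxs=0.05,pose=None,maxr=10.0):
    """wps: list of (x,y,z mm, yaw deg of tool x). prints rows"""
    s=arm.read_state()
    p=np.array(s["eef_pos"],float);R=Ro.from_quat(s["eef_rot"]);out=[]
    for w in wps:
        t=np.array(w[:3],float);y=np.radians(w[3]);X=np.array([np.cos(y),np.sin(y),0]);Z=np.array([0,0,-1.]);
        Rt=Ro.from_matrix(np.stack([X,np.cross(Z,X),Z],1))
        rv=np.degrees((R.inv()*Rt).as_rotvec());d=np.linalg.norm(t-p)
        n=max(1,int(np.ceil(np.linalg.norm(rv)/maxr)),int(np.ceil(d/1000/maxs)))
        p0=p.copy()
        for i in range(n):
            rv=(R.inv()*Rt).as_rotvec(degrees=True)/(n-i)
            sh=R.inv().apply((p0+(t-p0)*(i+1)/n)-p)/1000
            row=[round(float(a),1) for a in rv]+[round(float(a),3) for a in sh]+[hand];out.append(row)
            p=p+R.apply(np.array(row[3:6]))*1000;R=R*Ro.from_rotvec(row[:3],degrees=True)
    print(len(out),str([[int(v) if v==int(v) else v for v in r] for r in out]).replace(" ",""));return out
def st():
    s=arm.read_state();X=Ro.from_quat(s["eef_rot"]).as_matrix()
    print("t",round(s["time"],2),"pos",s["eef_pos"].round(1),"yaw",round(float(np.degrees(np.arctan2(X[1,0],X[0,0]))),2),"tilt",X[:2,2].round(3),"F",s["ft_force"].round(1),"w",round(s["gripper_width"],1))
E
python3 - <<'E'
from h import *
st();plan([(450,60,230,3.8)],0.085)
E
```

```text
t 0.15 pos [188.1 647.6 230.2] yaw 73.8 tilt [-0.001 -0.002] F [-0.  -0.6  0. ] w 85.6
13 [[0,0,5.4,-0.038,0.032,0,0.085],[0,0,5.4,-0.034,0.035,0,0.085],[0,0,5.4,-0.032,0.039,0,0.085],[0,0,5.4,-0.027,0.041,0,0.085],[0,0,5.4,-0.023,0.044,0,0.085],[0,0,5.4,-0.019,0.045,0,0.085],[0,0,5.4,-0.015,0.048,0.001,0.085],[0,0,5.4,-0.011,0.048,0,0.085],[0,0,5.4,-0.005,0.049,0,0.085],[0,0,5.3,-0.001,0.05,0,0.085],[0,0,5.4,0.003,0.049,0,0.085],[0,0,5.3,0.008,0.049,0,0.085],[0.1,0,5.4,0.013,0.048,0,0.085]]
```

Emit:
drive_tool --pt "0 0 5.4 -0.038 0.032 0 0.085" --pt "0 0 5.4 -0.034 0.035 0 0.085" --pt "0 0 5.4 -0.032 0.039 0 0.085" --pt "0 0 5.4 -0.027 0.041 0 0.085" --pt "0 0 5.4 -0.023 0.044 0 0.085" --pt "0 0 5.4 -0.019 0.045 0 0.085" --pt "0 0 5.4 -0.015 0.048 0.001 0.085" --pt "0 0 5.4 -0.011 0.048 0 0.085" --pt "0 0 5.4 -0.005 0.049 0 0.085" --pt "0 0 5.3 -0.001 0.05 0 0.085" --pt "0 0 5.4 0.003 0.049 0 0.085" --pt "0 0 5.3 0.008 0.049 0 0.085"

```text
time: 1.65
eef_pos: [424.9, 86.2, 227.1]
eef_rot: [0.998, 0.065, -0.0, 0.002]
ft_force: [1.7, 0.0, 0.2]
gripper_width: 84.9
```

```bash
python3 - <<'E'
from h import *
st()
p=arm.camera_params("wrist");im=arm.grab_frame("wrist")
cv2.imwrite("pics/w1.png",im);np.save("w1.npy",p,allow_pickle=True)
print(np.round(p["T"],3))
for n,z,X in [("stone",50,(452,148)),("knob",80,(406,219))]: print(n,proj(p,(*X,z)))
cv2.imwrite("pics/s1.png",arm.grab_frame("scene"))
E
```

```text
t 1.65 pos [424.9  86.2 227.1] yaw 7.5 tilt [ 0.    -0.004] F [1.7 0.  0.2] w 84.9
[[ 9.91000e-01 -1.24000e-01 -4.00000e-02  4.15327e+02]
 [ 1.31000e-01  9.43000e-01  3.06000e-01  1.63222e+02]
 [-0.00000e+00 -3.08000e-01  9.51000e-01  3.70001e+02]
 [ 0.00000e+00  0.00000e+00  0.00000e+00  1.00000e+00]]
stone (np.float64(364.0740460283996), np.float64(126.64510841184122))
knob (np.float64(313.28338571201425), np.float64(-0.9856364109895992))
```

View pics/w1.png

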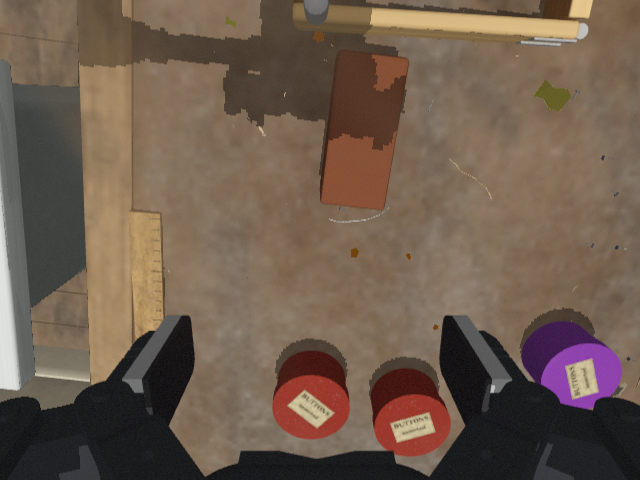

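View pics/s1.png

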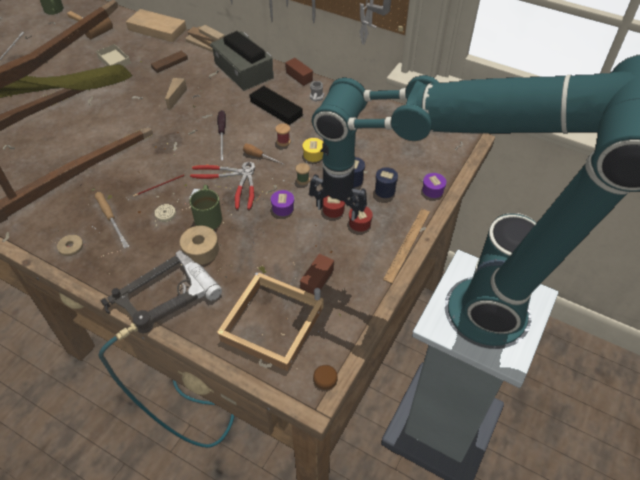

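```bash
python3 - <<'E'
from h import *
p=np.load("w1.npy",allow_pickle=True).item()
c=[px(p,*a,50) for a in [(338,50),(409,58),(385,210),(320,203)]]
print("stone",np.round(c),np.mean(c,0).round(1))
print("knob top",px(p,317,4,80).round(1),"redR",px(p,311,407,44).round(1),"redL",px(p,410,421,44).round(1),"hinge?",px(p,582,30,44).round(1))
print("door outer top edge",px(p,330,27,44).round(1),px(p,560,40,44).round(1))
q=arm.camera_params("scene"); 
E
python3 - <<'E'
import cv2
from h import *
crop(cv2.imread("pics/s1.png"),210,240,160,120,5,"pics/c5.png")
E
```

```text
stone [[426. 196.]
 [475. 197.]
 [478.  89.]
 [428.  88.]] [451.8 142.5]
knob top [408.6 216.6] redR [ 445.5 -104.5] redL [ 538.4 -108. ] hinge? [591.2 231.2]
door outer top edge [418.5 210.4] [578.  223.1]
```

View pics/c5.png

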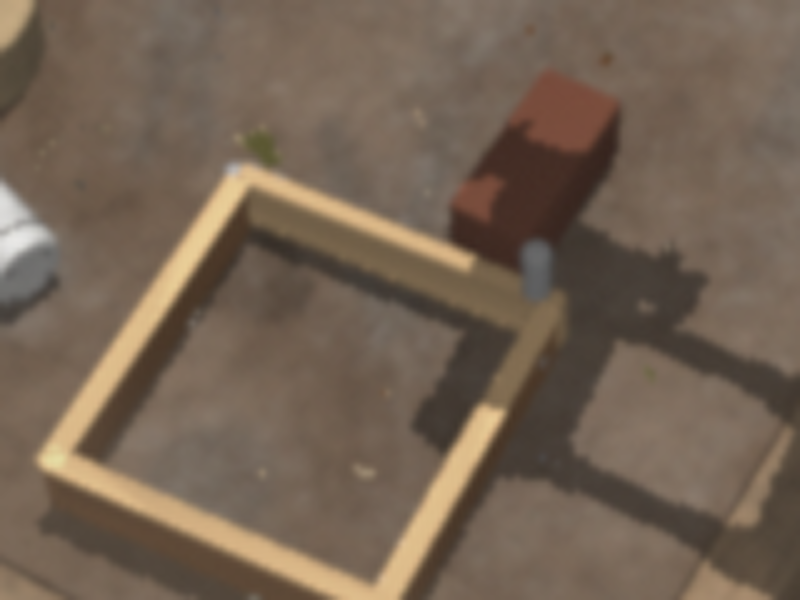

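```bash
python3 - <<'E'
from h import *
plan([(452,143,90,2),(452,143,10,2)],0.085)
E
```

```text
6 [[0.1,0,1.3,0.008,-0.014,0.034,0.085],[0.1,0,1.3,0.008,-0.014,0.034,0.085],[0.1,0,1.3,0.008,-0.015,0.035,0.085],[0.1,0,1.4,0.008,-0.014,0.034,0.085],[0,0,0,0,0,0.04,0.085],[0,0,0,0,0,0.04,0.085]]
```

Emit:
drive_tool --pt "0.1 0 1.3 0.008 -0.014 0.034 0.085" --pt "0.1 0 1.3 0.008 -0.014 0.034 0.085" --pt "0.1 0 1.3 0.008 -0.015 0.035 0.085" --pt "0.1 0 1.4 0.008 -0.014 0.034 0.085" --pt "0 0 0 0 0 0.02 0.085" --pt "0 0 0 0 0 0 0.085"

```text
time: 2.5
eef_pos: [452.5, 147.3, 66.1]
eef_rot: [1.0, 0.016, 0.0, -0.001]
ft_force: [0.0, 0.2, -0.2]
gripper_width: 85.3
```

```bash
python3 - <<'E'
from h import *
st();p=arm.camera_params("wrist");cv2.imwrite("pics/w2.png",arm.grab_frame("wrist"))
plan([(452,143,10,2)],0.085,0.03)
E
```

```text
t 2.5 pos [452.5 147.3  66.1] yaw 1.86 tilt [0.001 0.003] F [ 0.   0.2 -0.2] w 85.3
2 [[-0.1,-0.1,-0.1,-0.001,0.002,0.029,0.085],[-0.1,-0.1,-0.1,-0.001,0.003,0.028,0.085]]
```

View pics/w2.png

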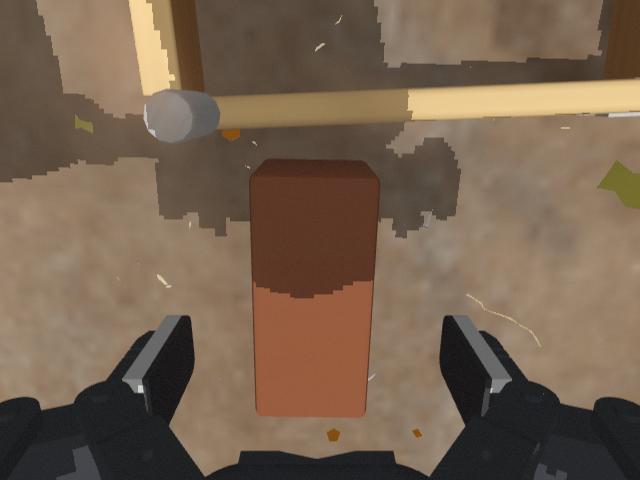

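The wrist view shows the stone (250–378, 160–415) centred between the open fingers, so I'll go down and grip it.

Emit:
drive_tool --pt "0 0 0 -0.001 0.002 0.028 0.085" --pt "0 0 0 -0.001 0.002 0.027 0.085" --pt "0 0 0 0 0 0 0.085" --pt "0 0 0 0 0 0 0.045" --pt "0 0 0 0 0 0 0.045" --pt "0 0 0 0 0 0 0.045" --pt "0 0 0 0 0 0 0.045" --pt "0 0 0 0 0 0 0.045" --newtons 60

```text
time: 3.55
eef_pos: [456.7, 146.1, 19.6]
eef_rot: [1.0, 0.017, 0.007, -0.003]
ft_force: [-0.2, 0.2, -4.8]
gripper_width: 49.5
```

```bash
python3 - <<'E'
from h import *
st();s=arm.read_state()["eef_pos"]
plan([(s[0],s[1],80,4.3),(322,200,80,4.3)],0.04,0.04)
E
```

```text
t 3.55 pos [456.7 146.1  19.6] yaw 1.92 tilt [0.014 0.007] F [-0.2  0.2 -4.8] w 49.5
6 [[-0.2,-0.4,-1.2,0,0,-0.03,0.04],[-0.2,-0.4,-1.2,0.001,0,-0.03,0.04],[0,0,0,-0.033,-0.016,0,0.04],[0,0,0,-0.032,-0.016,0,0.04],[0,0,0,-0.033,-0.016,0,0.04],[0,0,0,-0.033,-0.016,0,0.04]]
```

Emit:
drive_tool --pt "-0.2 -0.4 -1.2 0 0 -0.03 0.04" --pt "-0.2 -0.4 -1.2 0.001 0 -0.03 0.04" --pt "0 0 0 0 0 0 0.04"

```text
time: 3.92
eef_pos: [455.6, 145.4, 79.1]
eef_rot: [0.999, 0.038, -0.002, 0.001]
ft_force: [1.0, 0.2, -4.3]
gripper_width: 49.2
```

```bash
python3 - <<'E'
from h import *
st()
plan([(322,200,80,4.3)],0.04,0.03)
E
```

```text
t 3.92 pos [455.6 145.4  79.1] yaw 4.38 tilt [-0.003 -0.002] F [ 1.   0.2 -4.3] w 49.2
5 [[0,0,0,-0.026,-0.013,0,0.04],[0,0,0,-0.026,-0.013,0,0.04],[0,0.1,0,-0.025,-0.013,0,0.04],[0,0,0,-0.026,-0.013,0,0.04],[0.1,0.1,0.1,-0.026,-0.013,-0.001,0.04]]
```

Emit:
drive_tool --pt "0 0 0 -0.01 0.008 0 0.04" --pt "0 0 0 -0.026 0.008 0 0.04" --pt "0 0 0 -0.03 0 0 0.04" --pt "0 0 0 -0.03 0 0 0.04" --pt "0 0 0 -0.02 -0.02 0 0.04" --pt "0 0 0 -0.012 -0.03 0 0.04" --pt "0 0 0 0 -0.025 0 0.04" --pt "0 0 0 0 0 0 0.04"

```text
time: 4.92
eef_pos: [304.7, 186.9, 65.8]
eef_rot: [0.999, 0.036, -0.013, 0.005]
ft_force: [-0.3, -1.0, -4.2]
gripper_width: 49.6
```

```bash
python3 - <<'E'
from h import *
st()
plan([(322,205,23,4.3)],0.04,0.025)
E
```

```text
t 4.92 pos [304.7 186.9  65.8] yaw 4.09 tilt [-0.025 -0.011] F [-0.3 -1.  -4.2] w 49.6
2 [[0.3,0.7,-0.1,0.01,-0.009,0.021,0.04],[0.2,0.8,-0.1,0.009,-0.008,0.021,0.04]]
```

Emit:
drive_tool --pt "0 0 0 0.012 -0.018 0 0.04" --pt "0.5 1.4 0 0.01 -0.015 0.01 0.04" --pt "0 0 0 0 0 0 0.04"

```text
time: 5.3
eef_pos: [320.2, 217.5, 50.7]
eef_rot: [0.999, 0.036, -0.004, 0.003]
ft_force: [-0.5, 0.0, -4.6]
gripper_width: 48.9
```

```bash
python3 - <<'E'
from h import *
st()
plan([(325,215,21,4.3)],0.04,0.02)
E
```

```text
t 5.3 pos [320.2 217.5  50.7] yaw 4.1 tilt [-0.008 -0.006] F [-0.5  0.  -4.6] w 48.9
2 [[0.2,0.2,-0.1,0.002,0.001,0.015,0.04],[0.1,0.3,-0.1,0.003,0.002,0.015,0.04]]
```

Emit:
drive_tool --pt "0.2 0.2 0 0.002 0.001 0.015 0.04" --pt "0 0.2 0 0.002 0.001 0.01 0.04" --pt "0 0 0 0 0 0.004 0.04"

```text
time: 5.68
eef_pos: [322.6, 212.3, 20.1]
eef_rot: [0.999, 0.035, -0.002, 0.002]
ft_force: [0.4, 0.3, -3.8]
gripper_width: 48.9
```

```bash
python3 - <<'E'
from h import *
st();cv2.imwrite("pics/w3.png",arm.grab_frame("side"))
E
```

```text
t 5.67 pos [322.6 212.3  20.1] yaw 4.04 tilt [-0.004 -0.005] F [ 0.4  0.3 -3.8] w 48.9
```

View pics/w3.png

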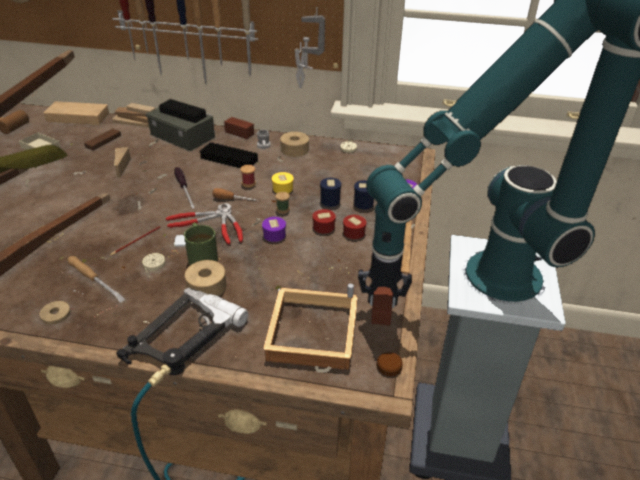

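Emit:
drive_tool --pt "0 0 0 0 0 0.003 0.04" --pt "0 0 0 0 0 0 0.04"

```text
time: 5.98
eef_pos: [323.8, 212.6, 20.4]
eef_rot: [0.999, 0.035, -0.002, 0.002]
ft_force: [-0.8, -0.5, -4.1]
gripper_width: 49.0
```

Emit:
drive_tool --pt "0 0 0 0 0 0.006 0.04"

```text
time: 6.1
eef_pos: [324.1, 212.7, 18.5]
eef_rot: [0.999, 0.035, -0.004, 0.003]
ft_force: [-29.9, -17.1, 89.4]
gripper_width: 49.1
```

On the bench. I'll release the stone and lift clear.

Emit:
drive_tool --pt "0 0 0 0 0 -0.001 0.085" --pt "0 0 0 0 0 0 0.085" --pt "0 0 0 0 0 0 0.085" --pt "0 0 0 0 0 -0.03 0.085" --pt "0 0 0 0 0 -0.05 0.085" --pt "0 0 0 0 0 -0.05 0.085"

```text
time: 6.85
eef_pos: [323.4, 212.6, 149.8]
eef_rot: [0.999, 0.035, -0.006, 0.005]
ft_force: [0.7, -0.0, -0.0]
gripper_width: 84.9
```

```bash
python3 - <<'E'
from h import *
st();p=arm.camera_params("wrist");cv2.imwrite("pics/w4.png",arm.grab_frame("wrist"));np.save("w4.npy",p,allow_pickle=True)
plan([(408,217,140,4.3),(408,217,70,4.3)],0.06,0.04)
E
```

```text
t 6.85 pos [323.4 212.6 149.8] yaw 4.03 tilt [-0.012 -0.01 ] F [ 0.7 -0.  -0. ] w 84.9
5 [[0.1,0.1,-0.1,0.027,0.001,0.006,0.06],[0.1,0,-0.1,0.027,0.001,0.005,0.06],[0,0.1,-0.1,0.027,0.002,0.006,0.06],[0,0,0,0,0,0.035,0.06],[0,0,0,-0.001,0,0.035,0.06]]
```

View pics/w4.png

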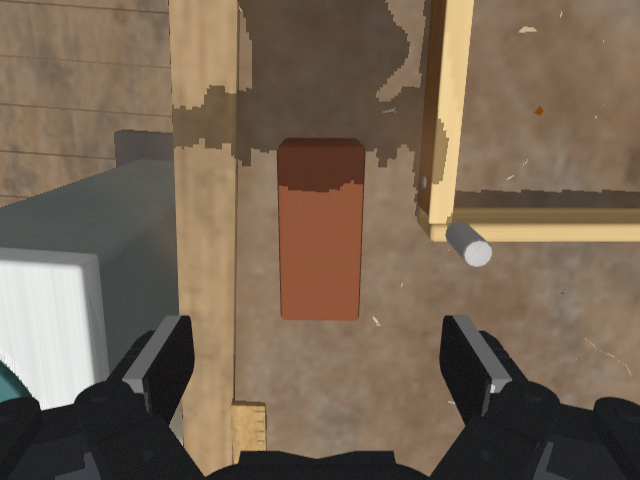

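```bash
python3 - <<'E'
from h import *
p=np.load("w4.npy",allow_pickle=True).item();k=px(p,477,253,80);print(k)
print([px(p,*a,50).round() for a in [(277,145),(364,145),(359,320),(282,320)]])
plan([(k[0],k[1],140,4.3),(k[0],k[1],60,4.3)],0.06,0.04)
E
```

```text
[407.03747293 218.3671841 ]
[array([297., 263.]), array([345., 267.]), array([354., 158.]), array([305., 154.])]
5 [[0.1,0.1,-0.1,0.027,0.001,0.006,0.06],[0.1,0,-0.1,0.026,0,0.005,0.06],[0,0.1,-0.1,0.027,0.001,0.006,0.06],[0,0,0,0,0,0.04,0.06],[0,0,0,0,0,0.04,0.06]]
```

Emit:
drive_tool --pt "0.1 0.1 0 0.027 0.001 0 0.06" --pt "0.1 0 0 0.026 0 0 0.06" --pt "0 0.1 0 0.027 0.001 0 0.06" --pt "0 0 0 0 0 0 0.06"

```text
time: 7.4
eef_pos: [411.2, 219.9, 158.4]
eef_rot: [0.999, 0.036, 0.003, -0.001]
ft_force: [-0.8, 0.2, -0.4]
gripper_width: 59.9
```

```bash
python3 - <<'E'
from h import *
st()
plan([(407.5,218,57,4.3)],0.05,0.04)
E
```

```text
t 7.4 pos [411.2 219.9 158.4] yaw 4.09 tilt [0.006 0.003] F [-0.8  0.2 -0.4] w 59.9
3 [[0,-0.1,-0.1,-0.001,0.001,0.034,0.05],[-0.1,-0.1,-0.1,-0.002,0,0.034,0.05],[0,-0.2,0,-0.001,0.001,0.033,0.05]]
```

Emit:
drive_tool --pt "0 -0.1 0 -0.001 0.001 0.034 0.05" --pt "-0.1 -0.1 0 -0.002 0 0.034 0.05" --pt "0 -0.2 0 -0.001 0.001 0.03 0.05" --pt "0 0 0 0 0 0 0.05"

```text
time: 7.9
eef_pos: [404.0, 217.3, 56.6]
eef_rot: [0.999, 0.036, -0.002, 0.0]
ft_force: [-1.0, -0.1, -0.1]
gripper_width: 50.0
```

```bash
python3 - <<'E'
from h import *
st();cv2.imwrite("pics/w5.png",arm.grab_frame("wrist"))
E
```

```text
t 7.9 pos [404.  217.3  56.6] yaw 4.08 tilt [-0.004 -0.   ] F [-1.  -0.1 -0.1] w 50.0
```

View pics/w5.png

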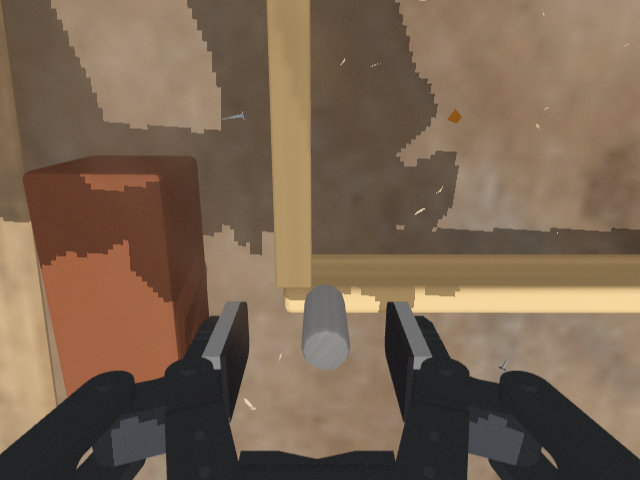

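Emit:
drive_tool --pt "0 0 0 0.003 0 0 0.03" --pt "0 0 0 0 0 0 0.01" --pt "0 0 0 0 0 0 0.01" --pt "0 0 0 0 0 0 0.01" --pt "0 0 0 0 0 0 0.01" --newtons 30

```text
time: 8.57
eef_pos: [406.8, 218.5, 60.3]
eef_rot: [0.999, 0.035, -0.002, -0.001]
ft_force: [-0.0, 0.6, -5.2]
gripper_width: 14.0
```

```bash
python3 - <<'E'
from h import *
st();s=arm.read_state();H=np.array([591,231.]);e=s["eef_pos"]
v=e[:2]-H;print(np.hypot(*v))
w=[]
for a in np.radians(np.arange(9,120,9)):
    c,sn=np.cos(a),np.sin(a);w.append((*(H+[c*v[0]-sn*v[1],sn*v[0]+c*v[1]]),58,4.1))
print(np.round(w[-1]))
plan(w,0.01,0.06)
E
```

```text
t 8.57 pos [406.8 218.5  60.3] yaw 4.06 tilt [-0.004  0.001] F [-0.   0.6 -5.2] w 14.0
184.6078360280238
[686.  73.  58.   4.]
13 [[-0.1,0.2,0,0.002,0.029,0.002,0.01],[0,0,0,0.007,0.028,0,0.01],[0,0,0,0.011,0.027,0,0.01],[0,0,0,0.015,0.025,0,0.01],[0,0,0,0.019,0.022,0,0.01],[0,0,0,0.022,0.019,0,0.01],[0,0,0,0.024,0.015,0,0.01],[0,0,0,0.027,0.011,0,0.01],[0,0,0,0.028,0.007,0,0.01],[0,0,0,0.029,0.002,0,0.01],[0,0,0,0.029,-0.002,0,0.01],[0,0,0,0.028,-0.007,0,0.01],[0,0,0,0.027,-0.011,0,0.01]]
```

Emit:
drive_tool --pt "0 0 0 0.002 0.029 0.001 0.01" --pt "0 0 0 0.007 0.028 0 0.01" --pt "0 0 0 0.011 0.027 0 0.01" --pt "0 0 0 0.015 0.025 0 0.01"

```text
time: 9.07
eef_pos: [447.5, 111.6, 60.3]
eef_rot: [0.999, 0.038, -0.005, -0.001]
ft_force: [0.8, 4.4, -5.3]
gripper_width: 14.7
```

```bash
cat >> h.py <<'E'
def arc(step,n,H=(591,231.),z=58,maxs=.06,r=185.,hand=0.01):
    st();s=arm.read_state();H=np.array(H);e=s["eef_pos"];v=e[:2]-H;print("r",np.hypot(*v),"door",np.radians((np.degrees(np.arctan2(v[1],v[0]))-184.3)%360))
    v=v/np.hypot(*v)*r;w=[]
    for a in np.radians(step*np.arange(1,n+1)):
        c,sn=np.cos(a),np.sin(a);w.append((*(H+[c*v[0]-sn*v[1],sn*v[0]+c*v[1]]),z,4.1))
    plan(w,hand,maxs)
E
python3 - <<'E'
from h import *
arc(9,10)
E
```

```text
t 9.07 pos [447.5 111.6  60.3] yaw 4.4 tilt [-0.009  0.002] F [ 0.8  4.4 -5.3] w 14.7
r 186.67114380951065 door 0.6190175368277516
10 [[-0.1,0.5,0.3,0.02,0.021,0.002,0.01],[0,0,0,0.022,0.019,0,0.01],[0,0,0,0.025,0.016,0,0.01],[0,0,0,0.026,0.011,0,0.01],[0,0,0,0.029,0.007,0,0.01],[0,0,0,0.028,0.002,0,0.01],[0,0,0,0.029,-0.002,0,0.01],[0,0,0,0.029,-0.006,0,0.01],[0,0,0,0.027,-0.011,0,0.01],[0,0,0,0.024,-0.015,0,0.01]]
```

Emit:
drive_tool --pt "0 0.4 0 0.02 0.021 0.002 0.01" --pt "0 0 0 0.022 0.019 0 0.01" --pt "0 0 0 0.025 0.016 0 0.01" --pt "0 0 0 0.026 0.011 0 0.01"

```text
time: 9.57
eef_pos: [543.0, 45.0, 59.8]
eef_rot: [0.999, 0.04, -0.007, 0.002]
ft_force: [-1.5, -0.0, 0.3]
gripper_width: 14.6
```

```bash
python3 - <<'E'
from h import *
arc(9,7)
E
```

```text
t 9.57 pos [543.   45.   59.8] yaw 4.58 tilt [-0.013 -0.005] F [-1.5 -0.   0.3] w 14.6
r 192.08064602997823 door 1.2431564246624007
7 [[0.2,0.8,0.5,0.03,0.001,0.001,0.01],[0,0,0,0.029,0.002,0,0.01],[0,0,0,0.029,-0.002,0,0.01],[0,0,0,0.029,-0.006,0,0.01],[0,0,0,0.027,-0.011,0,0.01],[0,0,0,0.024,-0.015,0,0.01],[0,0,0,0.023,-0.019,0,0.01]]
```

Emit:
drive_tool --pt "0.2 0.6 0 0.028 -0.001 0.001 0.01" --pt "0 0 0 0.029 0.001 0 0.01" --pt "0 0 0 0.029 -0.004 0 0.01" --pt "0 0 0 0.028 -0.008 0 0.01"

```text
time: 10.07
eef_pos: [658.5, 52.8, 60.0]
eef_rot: [0.999, 0.042, -0.004, 0.01]
ft_force: [-0.6, -1.4, 0.2]
gripper_width: 14.7
```

```bash
python3 - <<'E'
from h import *
arc(9,3)
cv2.imwrite("pics/w6.png",arm.grab_frame("wrist"));cv2.imwrite("pics/s6.png",arm.grab_frame("side"))
E
```

```text
t 10.07 pos [658.5  52.8  60. ] yaw 4.77 tilt [-0.007 -0.02 ] F [-0.6 -1.4  0.2] w 14.7
r 190.55699398406418 door 1.8575997064742464
3 [[1.1,0.5,0.7,0.026,-0.016,0.001,0.01],[0,0,0,0.025,-0.014,0,0.01],[0,0,0,0.022,-0.018,0,0.01]]
```

View pics/s6.png

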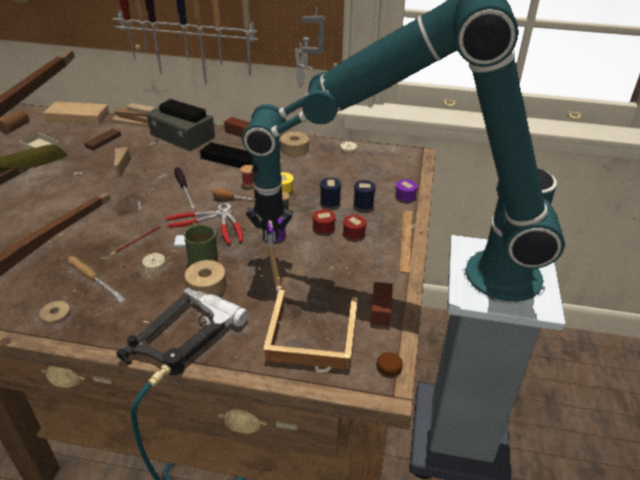

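Door is open to about 1.86 rad. I'll release the knob and rise.

Emit:
drive_tool --pt "0 0 0 0 0 0 0.04" --pt "0 0 0 0 0 0 0.04" --pt "0 0 0 0 0 0 0.04" --pt "0 0 0 0 0 -0.04 0.04" --pt "0 0 0 0 0 -0.05 0.04" --pt "0 0 0 -0.05 0.03 0 0.04"

```text
time: 10.92
eef_pos: [614.7, 22.9, 155.8]
eef_rot: [0.999, 0.043, -0.0, 0.009]
ft_force: [-0.0, -1.1, -0.3]
gripper_width: 40.1
```

```bash
python3 - <<'E'
from h import *
st();plan([(540,-100,230,4.3)],0.045)
E
```

```text
t 10.93 pos [614.7  22.9 155.8] yaw 4.94 tilt [-0.    -0.019] F [-0.  -1.1 -0.3] w 40.1
4 [[0.3,0,0.2,-0.021,0.029,-0.018,0.045],[0.3,0,0.1,-0.021,0.03,-0.018,0.045],[0.2,0,0.2,-0.022,0.029,-0.018,0.045],[0.3,0.1,0.1,-0.021,0.029,-0.019,0.045]]
```

Emit:
drive_tool --pt "0.3 0 0.2 -0.03 0.043 -0.022 0.045" --pt "0.3 0 0.1 -0.03 0.044 -0.022 0.045" --pt "0.2 0 0.2 -0.03 0.043 -0.022 0.045" --pt "0.3 0.1 0.1 -0.03 0.043 -0.022 0.045" --pt "0 0 0 0 0 0 0.045"

```text
time: 11.55
eef_pos: [501.4, -163.4, 251.0]
eef_rot: [0.999, 0.038, 0.001, 0.001]
ft_force: [0.3, -0.1, 0.1]
gripper_width: 45.0
```

```bash
python3 - <<'E'
from h import *
st();p=arm.camera_params("wrist");cv2.imwrite("pics/w7.png",arm.grab_frame("wrist"));np.save("w7.npy",p,allow_pickle=True)
E
```

```text
t 11.55 pos [ 501.4 -163.4  251. ] yaw 4.35 tilt [ 0.003 -0.001] F [ 0.3 -0.1  0.1] w 45.0
```

View pics/w7.png

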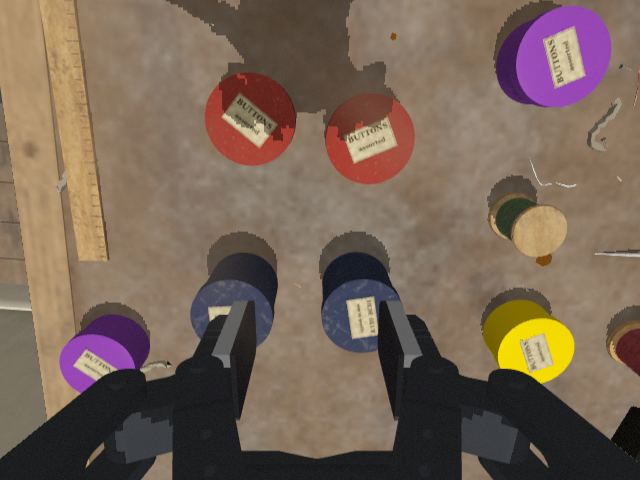

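```bash
python3 - <<'E'
from h import *
p=np.load("w7.npy",allow_pickle=True).item()
for n,a,z in [("redR",(250,119),44),("redL",(370,139),44),("navR",(232,310),72),("navL",(361,312),72),("spool",(540,231),55),("purL",(560,57),44)]: print(n,px(p,*a,z).round(1))
E
```

```text
redR [ 445.7 -105. ]
redL [ 541.6 -113.2]
navR [ 439.2 -258.3]
navL [ 546.6 -252.1]
spool [ 688.9 -175.7]
purL [678. -42.]
```

```bash
python3 - <<'E'
from h import *
plan([(447,-174,120,4.3),(447,-174,14,4.3)],0.045,0.045)
E
```

```text
7 [[0,0,0,-0.014,0.002,0.032,0.045],[0,0,0,-0.014,0.002,0.033,0.045],[0,0,0.1,-0.014,0.002,0.032,0.045],[0,-0.1,0,-0.014,0.002,0.033,0.045],[0,0,0,0,0,0.035,0.045],[0,0,0,0,0,0.035,0.045],[0,0,0,0,0,0.036,0.045]]
```

Emit:
drive_tool --pt "0 0 0 -0.014 0.002 0.032 0.045" --pt "0 0 0 -0.014 0.002 0.033 0.045" --pt "0 0 0 -0.014 0.002 0.032 0.045" --pt "0 0 0 -0.012 0.002 0.033 0.045" --pt "0 0 0 0 0 0.03 0.045" --pt "0 0 0 0 0 0 0.045"

```text
time: 12.35
eef_pos: [447.6, -164.7, 81.8]
eef_rot: [0.999, 0.042, -0.0, -0.003]
ft_force: [-0.7, -0.1, 1.4]
gripper_width: 44.9
```

```bash
python3 - <<'E'
from h import *
st();plan([(447,-174,14,4.3)],0.045,0.035)
E
```

```text
t 12.35 pos [ 447.6 -164.7   81.8] yaw 4.84 tilt [-0.     0.007] F [-0.7 -0.1  1.4] w 44.9
2 [[-0.2,0,0.3,-0.001,0.005,0.034,0.045],[-0.2,0,0.2,0,0.005,0.034,0.045]]
```

Emit:
drive_tool --pt "-0.2 0 0.3 -0.001 0.01 0.02 0.045" --pt "-0.2 0 0.2 0 0.002 0.025 0.045" --pt "0 0 0 0 0 0.012 0.045" --pt "0 0 0 0 0 0 0.045"

```text
time: 12.85
eef_pos: [452.4, -174.8, 27.1]
eef_rot: [0.999, 0.04, 0.003, 0.001]
ft_force: [0.4, 0.4, -0.3]
gripper_width: 45.0
```

```bash
python3 - <<'E'
from h import *
st();plan([(446,-140,14,4.3),(442,190,14,4.3)],0.045,0.03)
E
```

```text
t 12.85 pos [ 452.4 -174.8   27.1] yaw 4.59 tilt [ 0.005 -0.001] F [ 0.4  0.4 -0.3] w 45.0
14 [[0.1,-0.1,0.1,-0.002,-0.018,0.006,0.045],[0,-0.2,0.2,-0.002,-0.017,0.007,0.045],[0,0,0,0.002,-0.027,0,0.045],[0,0,0,0.002,-0.028,0,0.045],[0,0,0,0.001,-0.027,0,0.045],[0,0,0,0.002,-0.028,0,0.045],[0,0,0,0.002,-0.027,0,0.045],[0,0,0,0.002,-0.028,0,0.045],[0,0,0,0.001,-0.027,0,0.045],[0,0,0,0.002,-0.028,0,0.045],[0,0,0,0.002,-0.027,0,0.045],[0,0,0,0.002,-0.028,0,0.045],[0,0,0,0.001,-0.027,0,0.045],[0,0,0,0.002,-0.028,0,0.045]]
```

Emit:
drive_tool --pt "0 0 0 -0.006 0 0.014 0.045" --pt "0 0 0 -0.002 -0.012 0.002 0.045" --pt "0 0 0 0.001 -0.018 0 0.045" --pt "0 0 0 0.001 -0.02 0 0.045"

```text
time: 13.35
eef_pos: [444.1, -124.3, 12.4]
eef_rot: [0.999, 0.039, 0.005, 0.002]
ft_force: [0.5, -1.4, -1.2]
gripper_width: 45.3
```

```bash
python3 - <<'E'
from h import *
st();cv2.imwrite("pics/w8.png",arm.grab_frame("wrist"));plan([(442,190,14,4.3)],0.045,0.03)
E
```

```text
t 13.35 pos [ 444.1 -124.3   12.4] yaw 4.48 tilt [ 0.01  -0.003] F [ 0.5 -1.4 -1.2] w 45.3
11 [[0,0,0,0.002,-0.028,0,0.045],[0,0,0,0.002,-0.029,0,0.045],[0,-0.1,0,0.002,-0.028,-0.001,0.045],[0,0,0,0.002,-0.028,0,0.045],[0,-0.1,0,0.003,-0.028,0,0.045],[0,0,0,0.002,-0.029,0,0.045],[0,-0.1,0,0.002,-0.028,-0.001,0.045],[0,0,0.1,0.002,-0.028,0,0.045],[0,-0.1,0,0.002,-0.029,0,0.045],[0.1,0,0.1,0.002,-0.028,0,0.045],[0,-0.1,0,0.002,-0.028,0,0.045]]
```

View pics/w8.png

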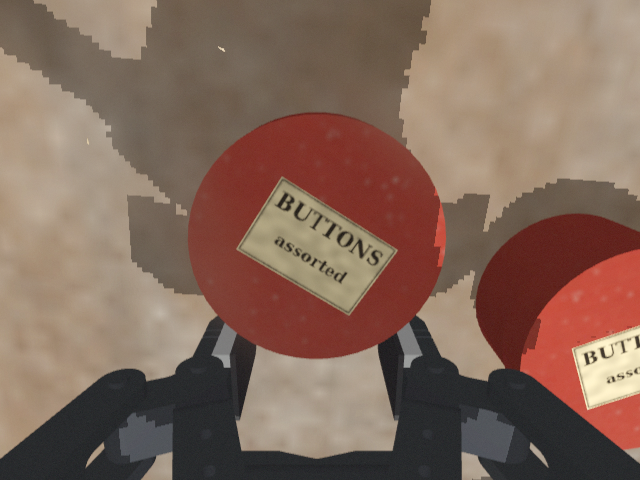

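The tin is nicely cradled between the fingers (lid centre (316,235)), so I'll push on.

Emit:
drive_tool --pt "0 0 0 0.002 -0.028 0 0.045" --pt "0 0 0 0.002 -0.029 0 0.045" --pt "0 0 0 0.002 -0.028 0 0.045" --pt "0 0 0 0.002 -0.028 0 0.045" --pt "0 0 0 0.002 -0.028 0 0.045" --pt "0 0 0 0.002 -0.025 0 0.045"

```text
time: 14.15
eef_pos: [442.0, 50.5, 13.7]
eef_rot: [0.999, 0.041, 0.006, 0.002]
ft_force: [0.8, -1.1, -1.1]
gripper_width: 45.1
```

```bash
python3 - <<'E'
from h import *
st();plan([(442,180,14,4.3)],0.045,0.028)
E
```

```text
t 14.15 pos [442.   50.5  13.7] yaw 4.68 tilt [ 0.013 -0.004] F [ 0.8 -1.1 -1.1] w 45.1
5 [[0.1,-0.1,0.1,0.002,-0.026,0,0.045],[0.1,-0.2,0.1,0.002,-0.026,0,0.045],[0,-0.1,0.1,0.002,-0.025,0,0.045],[0.1,-0.2,0,0.002,-0.026,0,0.045],[0,-0.1,0.1,0.002,-0.026,-0.001,0.045]]
```

Emit:
drive_tool --pt "0 -0.2 0 0.002 -0.026 0 0.045" --pt "0 -0.2 0 0.002 -0.026 0 0.045" --pt "0 0 0 0.002 -0.025 0 0.045" --pt "0 0 0 0.002 -0.026 0 0.045" --pt "0 0 0 0.002 -0.02 0 0.045"

```text
time: 14.78
eef_pos: [439.1, 179.8, 14.1]
eef_rot: [0.999, 0.043, 0.003, 0.003]
ft_force: [0.6, -1.8, -0.5]
gripper_width: 44.9
```

```bash
python3 - <<'E'
from h import *
st();cv2.imwrite("pics/w9.png",arm.grab_frame("wrist"));plan([(437,332,14,4.3)],0.045,0.025)
E
```

```text
t 14.78 pos [439.1 179.8  14.1] yaw 4.98 tilt [ 0.007 -0.007] F [ 0.6 -1.8 -0.5] w 44.9
7 [[0,-0.1,0.1,0.001,-0.021,0,0.045],[0.1,-0.1,0.1,0.002,-0.022,0,0.045],[0,0,0.1,0.001,-0.021,0,0.045],[0.1,-0.1,0.1,0.002,-0.022,0,0.045],[0,0,0.1,0.001,-0.021,0,0.045],[0.1,-0.1,0.1,0.001,-0.022,0,0.045],[0,0,0.1,0.002,-0.021,0,0.045]]
```

View pics/w9.png

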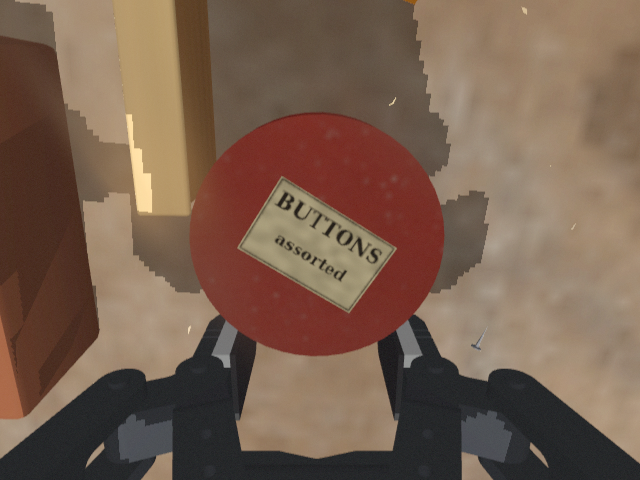

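Emit:
drive_tool --pt "0 0 0 0.007 -0.008 0 0.045" --pt "0 -0.1 0 0.005 -0.014 0 0.045" --pt "0 0 0 0.003 -0.02 0 0.045"

```text
time: 15.2
eef_pos: [450.4, 225.2, 14.1]
eef_rot: [0.999, 0.043, 0.002, 0.003]
ft_force: [-0.2, -1.8, 1.4]
gripper_width: 45.2
```

```bash
cat >> h.py <<'E'
C=np.array([481.6,325.]);BX=np.array([-.075,.997]);BY=np.array([-.997,-.075])
def tobay(w): d=np.array(w[:2])-C;return np.array([d@BX,d@BY])
def toworld(b): return C+b[0]*BX+b[1]*BY
E
python3 - <<'E'
from h import *
st();print(tobay(arm.read_state()["eef_pos"]));t=toworld((50-39,43));print(t);plan([(*t,14,4.3)],0.045,0.025);cv2.imwrite("pics/w10.png",arm.grab_frame("wrist"))
E
```

```text
t 15.2 pos [450.4 225.2  14.1] yaw 4.98 tilt [ 0.004 -0.007] F [-0.2 -1.8  1.4] w 45.2
[-97.15973194  38.56277463]
[437.904 332.742]
5 [[0.1,0,0.1,-0.001,-0.022,0,0.045],[0.1,-0.1,0.1,0,-0.021,0,0.045],[0.1,0,0.2,-0.001,-0.022,0,0.045],[0.1,-0.1,0.1,-0.001,-0.022,0,0.045],[0,0,0.2,-0.001,-0.021,0,0.045]]
```

View pics/w10.png

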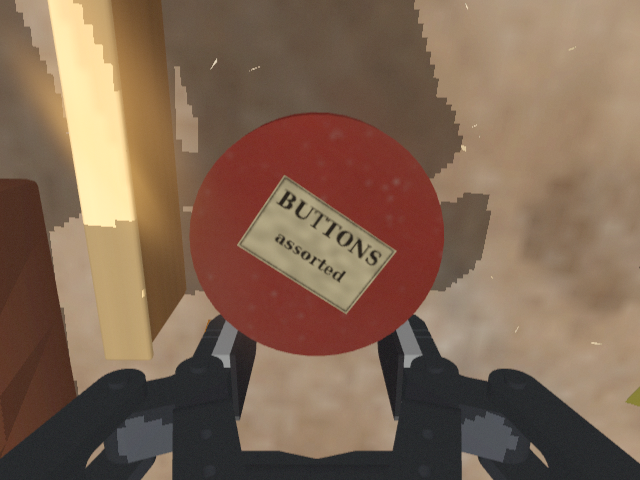

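Emit:
drive_tool --pt "0 0 -0.1 -0.001 -0.022 0 0.045" --pt "0 0 0.1 -0.001 -0.021 0 0.045" --pt "0 0 0.2 -0.001 -0.022 0 0.045" --pt "0 0 0.1 -0.001 -0.02 0 0.045" --pt "0 0 0 -0.001 -0.012 0 0.045" --pt "0 0 0 0 0 0 0.045"

```text
time: 16.0
eef_pos: [440.1, 326.3, 14.4]
eef_rot: [0.999, 0.04, 0.004, 0.003]
ft_force: [-0.1, 0.0, 0.7]
gripper_width: 45.1
```

```bash
python3 - <<'E'
from h import *
st();print(tobay(arm.read_state()["eef_pos"]));cv2.imwrite("pics/w11.png",arm.grab_frame("wrist"))
E
```

```text
t 16.0 pos [440.1 326.3  14.4] yaw 4.61 tilt [ 0.008 -0.006] F [-0.1  0.   0.7] w 45.1
[ 4.41617216 41.29765188]
```

View pics/w11.png

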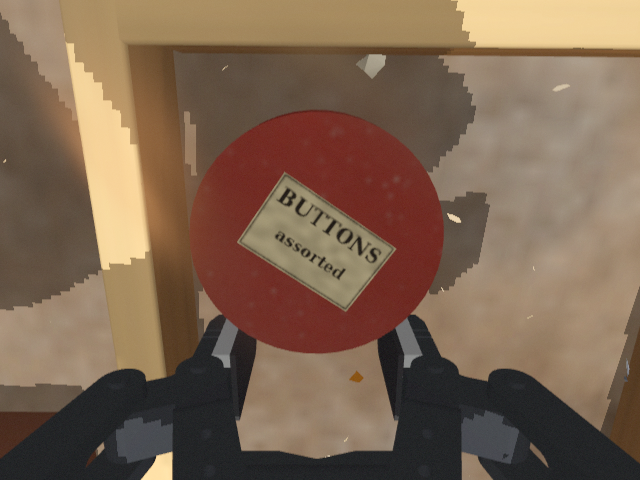

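Emit:
drive_tool --pt "0 0 0 -0.001 -0.007 0 0.045" --pt "0 0 0 -0.001 -0.005 0 0.045" --pt "0 0 0 0 0.02 0 0.045" --pt "0 0 0 0 0.03 -0.02 0.045" --pt "0 0 0 0 0.02 -0.055 0.045" --pt "0 0 0 0.02 0.05 -0.05 0.045" --pt "0 0 0 0.02 0.055 -0.02 0.045"

```text
time: 16.92
eef_pos: [483.8, 167.9, 154.0]
eef_rot: [0.999, 0.043, 0.001, 0.005]
ft_force: [0.7, 0.3, -0.7]
gripper_width: 45.2
```

```bash
python3 - <<'E'
from h import *
st();plan([(543,-185,150,4.3)],0.045,0.055);cv2.imwrite("pics/s12.png",arm.grab_frame("side"))
E
```

```text
t 16.93 pos [483.8 167.9 154. ] yaw 4.88 tilt [ 0.001 -0.01 ] F [ 0.7  0.3 -0.7] w 45.2
7 [[0.1,0,0.1,0.004,0.051,0.001,0.045],[0.1,0,0.1,0.004,0.051,0.001,0.045],[0.1,0,0.1,0.005,0.051,0.001,0.045],[0.1,0,0.1,0.004,0.051,0.001,0.045],[0.1,0,0.1,0.005,0.051,0.001,0.045],[0,0,0,0.004,0.051,0,0.045],[0.1,0,0.1,0.005,0.05,0.001,0.045]]
```

View pics/s12.png

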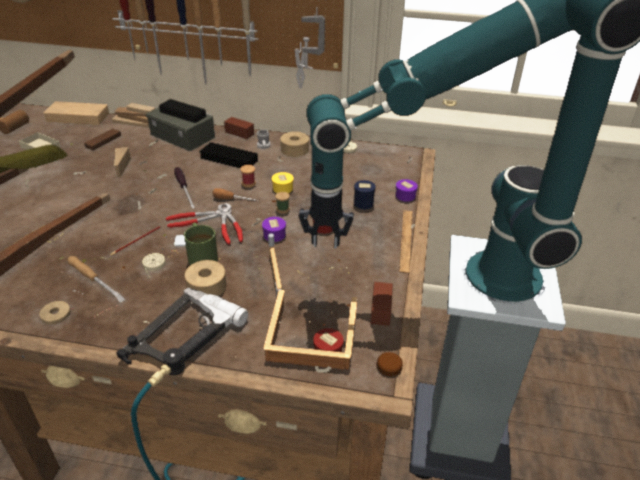

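Red tin R is in the back right of the bay. Next is red L.

Emit:
drive_tool --pt "0 0 0 0.004 0.051 0 0.045" --pt "0 0 0 0.004 0.051 0 0.045" --pt "0.1 0 0.1 0.005 0.051 0 0.045" --pt "0.1 0 0.1 0.004 0.051 0 0.045" --pt "0.1 0 0.1 0.005 0.051 0 0.045" --pt "0 0 0 0.004 0.045 0 0.045" --pt "0 0 0 0.005 0.03 0 0.045" --pt "0 0 0 0 0 0 0.045"

```text
time: 17.98
eef_pos: [540.2, -182.3, 160.3]
eef_rot: [0.999, 0.034, 0.004, 0.004]
ft_force: [-0.0, -0.8, 0.2]
gripper_width: 44.7
```

```bash
python3 - <<'E'
from h import *
st();p=arm.camera_params("wrist");cv2.imwrite("pics/w13.png",arm.grab_frame("wrist"));np.save("w13.npy",p,allow_pickle=True)
plan([(543,-180,14,4.3)],0.045,0.03)
E
```

```text
t 17.98 pos [ 540.2 -182.3  160.3] yaw 3.85 tilt [ 0.009 -0.007] F [-0.  -0.8  0.2] w 44.7
5 [[0.1,-0.1,-0.1,0,0,0.029,0.045],[0.1,-0.1,-0.1,0.001,-0.001,0.029,0.045],[0.1,-0.1,-0.1,0.001,0,0.03,0.045],[0,-0.1,-0.1,0,0,0.029,0.045],[0.1,0,0,0.001,0,0.029,0.045]]
```

View pics/w13.png

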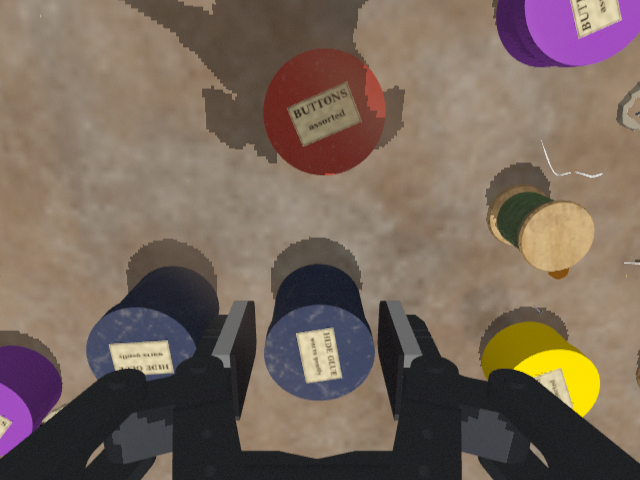

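Emit:
drive_tool --pt "0.1 -0.1 0 0 0 0.03 0.045" --pt "0.1 -0.1 0 0.001 0 0.03 0.045" --pt "0.1 -0.1 0 0.001 0 0.03 0.045" --pt "0 -0.1 0 0 0 0.025 0.045" --pt "0.1 0 0 0 0 0.016 0.045" --pt "0 0 0 0 0 0 0.045"

```text
time: 18.77
eef_pos: [538.8, -174.8, 25.5]
eef_rot: [0.999, 0.036, -0.0, -0.002]
ft_force: [-1.1, 0.8, 0.3]
gripper_width: 44.4
```

```bash
python3 - <<'E'
from h import *
p=np.load("w13.npy",allow_pickle=True).item();t=px(p,325,111,44);print(t,px(p,319,352,72),toworld((-95,-42)),toworld((50,-43)))
st();plan([(t[0],t[1]-42,15,4.3),(535,60,15,4.3)],0.045,0.028)
E
```

```text
[ 542.04458981 -112.05953859] [ 548.01664294 -254.67188347] [530.599 233.435] [520.721 378.075]
t 18.77 pos [ 538.8 -174.8   25.5] yaw 4.11 tilt [-0.001  0.004] F [-1.1  0.8  0.3] w 44.4
9 [[-0.2,0,-0.2,0.005,-0.02,0.011,0.045],[0,0,0,0.001,-0.027,0,0.045],[0,0,0,0.001,-0.027,0,0.045],[0,0,0,0.001,-0.026,0,0.045],[0,0,0,0.001,-0.027,0,0.045],[0,0,0,0.002,-0.027,0,0.045],[0,0,0,0.001,-0.027,0,0.045],[0,0,0,0.001,-0.027,0,0.045],[0,0,0,0.001,-0.026,0,0.045]]
```

Emit:
drive_tool --pt "0 0 0 0.003 -0.004 0.011 0.045" --pt "0 0 0 0.002 -0.016 0 0.045" --pt "0 0 0 0.001 -0.022 0 0.045" --pt "0 0 0 0.001 -0.027 0 0.045" --pt "0 0 0 0.001 -0.027 0 0.045" --pt "0 0 0 0.001 -0.027 0 0.045" --pt "0 0 0 0.001 -0.027 0 0.045"

```text
time: 19.65
eef_pos: [543.0, -18.2, 20.0]
eef_rot: [0.999, 0.035, 0.005, -0.0]
ft_force: [0.2, -0.9, -0.9]
gripper_width: 45.2
```

```bash
python3 - <<'E'
from h import *
st();cv2.imwrite("pics/w14.png",arm.grab_frame("wrist"));plan([(533,180,15,4.3)],0.045,0.028)
E
```

```text
t 19.65 pos [543.  -18.2  20. ] yaw 4.0 tilt [0.01  0.001] F [ 0.2 -0.9 -0.9] w 45.2
7 [[0,-0.1,0,0.001,-0.028,0.001,0.045],[0,-0.1,0,0,-0.028,0.001,0.045],[0,-0.1,-0.1,0.001,-0.028,0,0.045],[0,-0.1,0,0,-0.028,0.001,0.045],[0,-0.1,-0.1,0.001,-0.028,0.001,0.045],[-0.1,0,0,0.001,-0.028,0.001,0.045],[0,-0.1,-0.1,0,-0.028,0,0.045]]
```

View pics/w14.png

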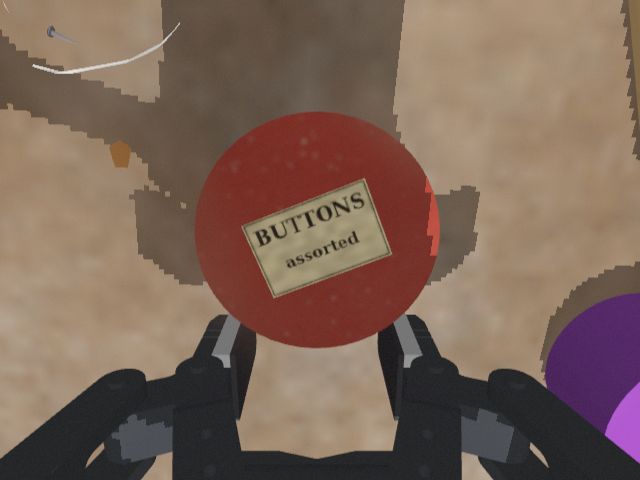

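Emit:
drive_tool --pt "0 0 0 0.001 -0.028 0.002 0.045" --pt "0 -0.1 0 0 -0.028 0.002 0.045" --pt "0 -0.1 0 0 -0.028 0 0.045" --pt "0 -0.1 0 -0.001 -0.028 0.001 0.045" --pt "0 0 0 -0.001 -0.025 0 0.045" --pt "0 0 0 -0.001 -0.02 0 0.045"

```text
time: 20.45
eef_pos: [533.9, 147.9, 21.8]
eef_rot: [0.999, 0.037, 0.009, -0.0]
ft_force: [-0.0, -0.9, -0.5]
gripper_width: 44.8
```

```bash
python3 - <<'E'
from h import *
st();print(tobay(arm.read_state()["eef_pos"]));cv2.imwrite("pics/w15.png",arm.grab_frame("wrist"));t=toworld((-95,-41));plan([(*t,15,4.3)],0.045,0.02)
t=toworld((13,-43));plan([(*t,15,4.3)],0.045,0.02)
E
```

```text
t 20.45 pos [533.9 147.9  21.8] yaw 4.23 tilt [0.017 0.001] F [-0.  -0.9 -0.5] w 44.8
[-180.51970306  -38.84288915]
5 [[0,-0.2,0,0,-0.017,0.001,0.045],[0,-0.2,0,0.001,-0.016,0.002,0.045],[0,-0.2,0,0,-0.017,0.001,0.045],[0,-0.2,0,0.001,-0.017,0.002,0.045],[-0.1,-0.2,0,0,-0.017,0.001,0.045]]
10 [[0,-0.1,0,0,-0.019,0.001,0.045],[0,-0.1,0,0.001,-0.019,0,0.045],[0,-0.1,0,0,-0.019,0.001,0.045],[0,-0.1,0,0.001,-0.02,0.001,0.045],[0,-0.1,0,0,-0.019,0.001,0.045],[0,-0.1,0,0,-0.019,0,0.045],[0,-0.1,0,0.001,-0.019,0.001,0.045],[0,-0.1,0,0,-0.019,0.001,0.045],[0,-0.1,0,0,-0.019,0,0.045],[-0.1,-0.1,0,0.001,-0.02,0.001,0.045]]
```

View pics/w15.png

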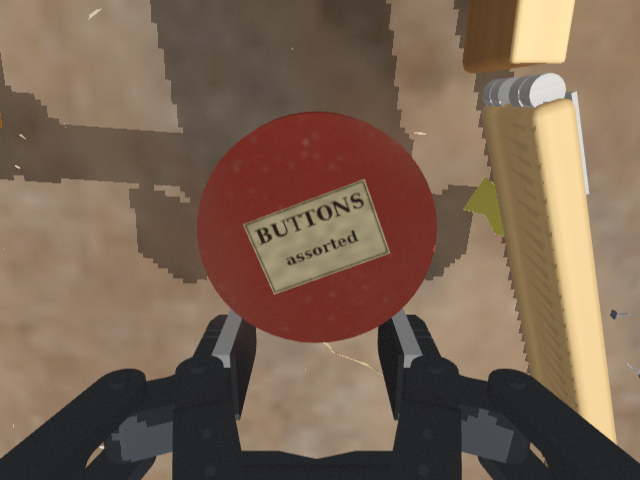

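Emit:
drive_tool --pt "0 -0.2 0 0 -0.02 0.004 0.045" --pt "0 -0.2 0 0.001 -0.02 0.002 0.045" --pt "0 -0.2 0 0 -0.02 0.001 0.045" --pt "0 -0.2 0 0.001 -0.02 0.002 0.045" --pt "0 0 0 0 -0.02 0.001 0.045" --pt "0 0 0 0.001 -0.02 0 0.045" --pt "0 0 0 0.001 -0.02 0 0.045"

```text
time: 21.38
eef_pos: [531.0, 294.4, 17.2]
eef_rot: [0.999, 0.038, 0.005, 0.001]
ft_force: [0.6, -2.0, 2.6]
gripper_width: 44.8
```

```bash
python3 - <<'E'
from h import *
st();print(tobay(arm.read_state()["eef_pos"]));cv2.imwrite("pics/w16.png",arm.grab_frame("wrist"))
t=toworld((13,-43));plan([(*t,15,4.3)],0.045,0.02)
E
```

```text
t 21.38 pos [531.  294.4  17.2] yaw 4.35 tilt [ 0.011 -0.002] F [ 0.6 -2.   2.6] w 44.8
[-34.21362871 -46.97800657]
3 [[0,-0.2,0,-0.001,-0.015,0.001,0.045],[0,-0.2,0,-0.002,-0.015,0.001,0.045],[0,-0.3,0.1,-0.001,-0.015,0,0.045]]
```

View pics/w16.png

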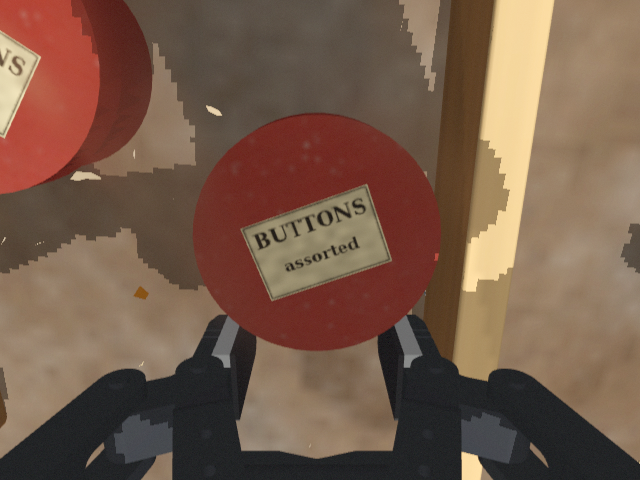

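Emit:
drive_tool --pt "0 -0.2 0 -0.002 -0.016 0.001 0.045" --pt "0 -0.2 0 -0.003 -0.016 0.001 0.045" --pt "0 -0.2 0 -0.002 -0.012 0 0.045" --pt "0 0 0 0 -0.004 0 0.045"

```text
time: 21.92
eef_pos: [520.5, 347.4, 15.5]
eef_rot: [0.999, 0.039, 0.001, 0.001]
ft_force: [-0.5, -2.6, 3.4]
gripper_width: 45.3
```

```bash
python3 - <<'E'
from h import *
st();print(tobay(arm.read_state()["eef_pos"]));cv2.imwrite("pics/w17.png",arm.grab_frame("wrist"))
E
```

```text
t 21.93 pos [520.5 347.4  15.5] yaw 4.41 tilt [ 0.002 -0.001] F [-0.5 -2.6  3.4] w 45.3
[ 19.37966628 -40.41626066]
```

View pics/w17.png

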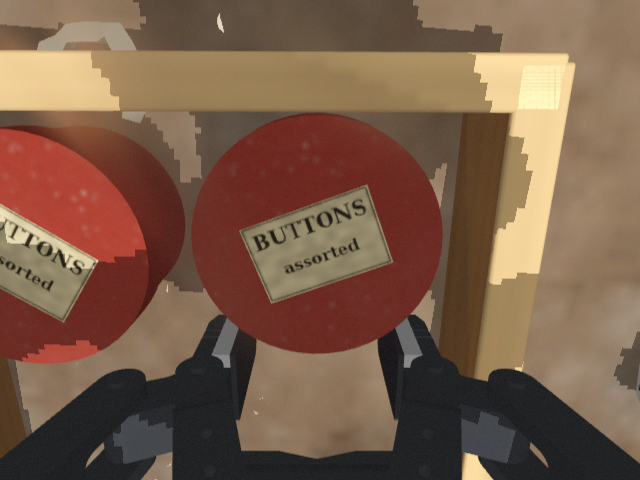

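Red L is at the back wall. I'll retreat and go behind the navy tins, viewing them from (490,-180).

Emit:
drive_tool --pt "0 0 0 0 0.02 0 0.045" --pt "0 0 0 0 0.03 -0.02 0.045" --pt "0 0 0 0 0.02 -0.055 0.045" --pt "0 0 0 0 0.055 -0.055 0.045" --pt "0 0 0 -0.01 0.06 -0.02 0.045" --pt "0 0 0 -0.01 0.06 0 0.045" --pt "0 0 0 -0.01 0.06 0 0.045" --pt "0 0 0 -0.01 0.06 0 0.045" --pt "0 0 0 0 0.06 0 0.045" --pt "0 0 0 0 0.06 0 0.045" --pt "0 0 0 0 0.06 0 0.045"

```text
time: 23.35
eef_pos: [512.9, -205.3, 154.1]
eef_rot: [0.999, 0.037, -0.001, 0.0]
ft_force: [0.9, 0.5, 0.5]
gripper_width: 45.3
```

```bash
python3 - <<'E'
from h import *
st()
plan([(440,-330,220,4.3)],0.045,0.055)
E
```

```text
t 23.35 pos [ 512.9 -205.3  154.1] yaw 4.27 tilt [-0.002 -0.001] F [0.9 0.5 0.5] w 45.3
3 [[0,0,0,-0.027,0.04,-0.022,0.045],[0,0.1,0,-0.028,0.039,-0.022,0.045],[0,0,0,-0.027,0.04,-0.022,0.045]]
```

Emit:
drive_tool --pt "0 0 0 -0.027 0.045 0 0.045" --pt "0 0 0 -0.026 0.045 0 0.045" --pt "0 0 0 -0.02 0.035 0 0.045" --pt "0 0 0 0 0 0 0.045"

```text
time: 23.85
eef_pos: [440.8, -345.2, 151.7]
eef_rot: [0.999, 0.032, -0.002, -0.001]
ft_force: [-0.1, 0.5, -0.2]
gripper_width: 45.0
```

```bash
python3 - <<'E'
from h import *
st();p=arm.camera_params("wrist");cv2.imwrite("pics/w18.png",arm.grab_frame("wrist"));np.save("w18.npy",p,allow_pickle=True)
plan([(440,-333,14,4.3)],0.045,0.03)
E
```

```text
t 23.85 pos [ 440.8 -345.2  151.7] yaw 3.65 tilt [-0.003  0.001] F [-0.1  0.5 -0.2] w 45.0
5 [[0,0,-0.1,0,-0.002,0.028,0.045],[0,0,-0.1,0,-0.002,0.027,0.045],[0,0.1,-0.1,0,-0.002,0.028,0.045],[-0.1,0,-0.1,0,-0.003,0.027,0.045],[0,0.1,-0.2,0,-0.002,0.028,0.045]]
```

View pics/w18.png

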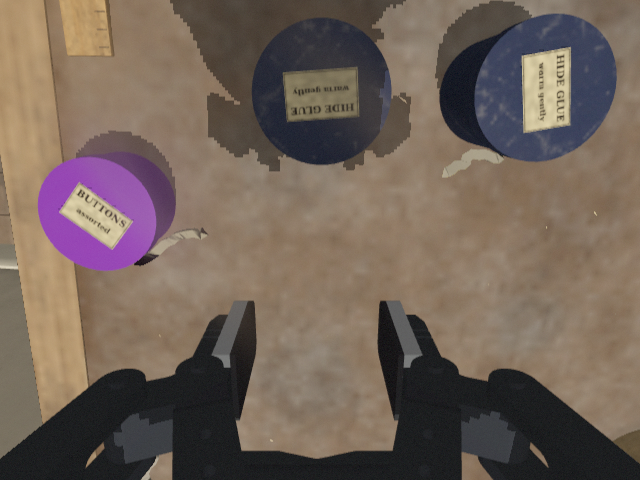

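Emit:
drive_tool --pt "0 0 -0.1 0 0 0.03 0.045" --pt "0 0 -0.1 0 0 0.03 0.045" --pt "0 0.1 -0.1 0 0 0.03 0.045" --pt "0 0 -0.1 0 0 0.028 0.045" --pt "0 0 0 0 0 0.014 0.045" --pt "0 0 0 0 0 0.003 0.045"

```text
time: 24.65
eef_pos: [441.1, -337.9, 12.9]
eef_rot: [0.999, 0.037, 0.0, -0.003]
ft_force: [0.6, -0.2, 0.1]
gripper_width: 44.7
```

```bash
python3 - <<'E'
from h import *
p=np.load("w18.npy",allow_pickle=True).item();t=px(p,321,91,72);print(t,px(p,546,88,72),toworld((-35,43)),toworld((-95,43)))
st();plan([(t[0],t[1]-42,14,4.3),(443,-100,14,4.3)],0.045,0.028)
E
```

```text
[ 438.2262778  -263.91129241] [ 548.2394614  -255.50431423] [441.354 286.88 ] [445.854 227.06 ]
t 24.65 pos [ 441.1 -337.9   12.9] yaw 4.23 tilt [0.001 0.006] F [ 0.6 -0.2  0.1] w 44.7
10 [[-0.2,0,0,0,-0.016,0,0.045],[-0.1,-0.1,-0.1,0,-0.016,-0.001,0.045],[0,0,0,0.002,-0.026,0,0.045],[0,0,0,0.003,-0.025,0,0.045],[0,0,0,0.002,-0.026,0,0.045],[0,0,0,0.003,-0.026,0,0.045],[0,0,0,0.002,-0.025,0,0.045],[0,0,0,0.003,-0.026,0,0.045],[0,0,0,0.002,-0.025,0,0.045],[0,0,0,0.003,-0.026,0,0.045]]
```

Emit:
drive_tool --pt "-0.2 0 0 0 -0.014 0 0.045" --pt "0 0 0 -0.001 -0.014 0 0.045" --pt "0 0 0 0.001 -0.014 0 0.045" --pt "0 0 0 0.002 -0.016 0 0.045" --pt "0 0 0 0.002 -0.02 0 0.045" --pt "0 0 0 0.002 -0.022 0 0.045" --pt "0 0 0 0.002 -0.022 0 0.045"

```text
time: 25.52
eef_pos: [443.1, -211.0, 17.3]
eef_rot: [0.999, 0.037, 0.004, 0.003]
ft_force: [1.0, -2.4, -0.5]
gripper_width: 44.9
```

```bash
python3 - <<'E'
from h import *
st();cv2.imwrite("pics/w19.png",arm.grab_frame("wrist"));plan([(446,100,14,4.3)],0.045,0.023)
E
```

```text
t 25.52 pos [ 443.1 -211.    17.3] yaw 4.22 tilt [ 0.009 -0.005] F [ 1.  -2.4 -0.5] w 44.9
14 [[0,0,0,0.002,-0.022,0,0.045],[0,0,0,0.002,-0.022,0,0.045],[0,0,0,0.002,-0.022,0,0.045],[0,0,0,0.002,-0.022,0.001,0.045],[0,0,0,0.002,-0.022,0,0.045],[0,0,0,0.001,-0.022,0,0.045],[0,0,0,0.002,-0.022,0,0.045],[0,-0.1,0,0.002,-0.022,0,0.045],[0,0,0,0.002,-0.021,0,0.045],[0,-0.1,0,0.002,-0.022,0.001,0.045],[0,0,0,0.002,-0.022,0,0.045],[0,-0.1,0,0.002,-0.022,0,0.045],[0.1,0,0,0.002,-0.022,0,0.045],[0,-0.1,-0.1,0.002,-0.022,0,0.045]]
```

View pics/w19.png

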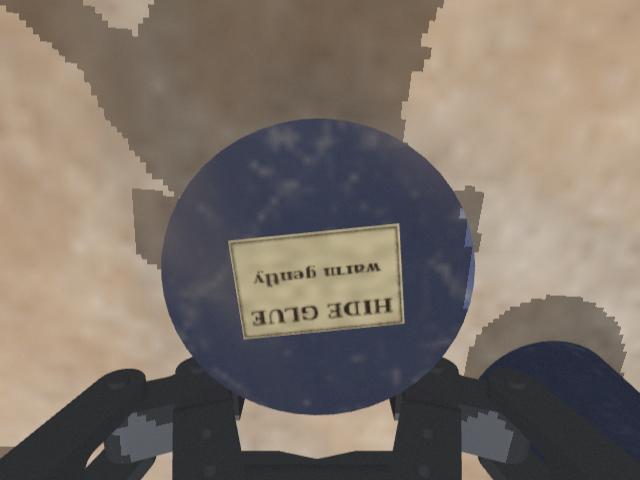

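Emit:
drive_tool --pt "0 0 0 0.003 -0.024 0.001 0.045" --pt "0 0 0 0.002 -0.025 0 0.045" --pt "0 0 0 0.002 -0.025 0 0.045" --pt "0 -0.1 0 0.003 -0.025 0.001 0.045" --pt "0 0 0 0.002 -0.025 0 0.045" --pt "0 0 0 0.003 -0.025 0 0.045" --pt "0 0 0 0.002 -0.025 0 0.045" --pt "0 -0.1 0 0.002 -0.025 0 0.045"

```text
time: 26.58
eef_pos: [448.0, -4.0, 17.2]
eef_rot: [0.999, 0.039, 0.005, 0.005]
ft_force: [1.3, -3.0, 1.7]
gripper_width: 44.9
```

```bash
python3 - <<'E'
from h import *
st();plan([(450,180,15,4.3)],0.045,0.025)
E
```

```text
t 26.57 pos [448.   -4.   17.2] yaw 4.53 tilt [ 0.009 -0.011] F [ 1.3 -3.   1.7] w 44.9
8 [[0.1,-0.1,0,0.002,-0.023,0,0.045],[0.1,-0.1,0,0.002,-0.023,0,0.045],[0.1,0,0,0.002,-0.023,0,0.045],[0.1,-0.1,0,0.002,-0.023,0,0.045],[0.1,0,0.1,0.002,-0.023,0.001,0.045],[0,-0.1,0,0.002,-0.022,0,0.045],[0.1,0,0.1,0.002,-0.023,0,0.045],[0,-0.1,0,0.002,-0.023,0,0.045]]
```

Emit:
drive_tool --pt "0.2 -0.1 0 0.002 -0.024 0 0.045" --pt "0.2 -0.1 0 0.002 -0.024 0 0.045" --pt "0.1 0 0 0.002 -0.024 0 0.045" --pt "0.1 -0.1 0 0.002 -0.024 0 0.045" --pt "0.1 0 0 0.002 -0.024 0 0.045" --pt "0 -0.1 0 0.002 -0.022 0 0.045" --pt "0 0 0 0.002 -0.018 0 0.045"

```text
time: 27.45
eef_pos: [444.0, 161.3, 16.6]
eef_rot: [0.999, 0.043, -0.002, 0.002]
ft_force: [0.1, -3.9, 2.8]
gripper_width: 44.8
```

```bash
python3 - <<'E'
from h import *
st();print(tobay(arm.read_state()["eef_pos"]));cv2.imwrite("pics/w20.png",arm.grab_frame("wrist"));t=toworld((-75,42));plan([(*t,15,4.3)],0.045,0.02)
E
```

```text
t 27.45 pos [444.  161.3  16.6] yaw 4.87 tilt [-0.004 -0.005] F [ 0.1 -3.9  2.8] w 44.8
[-160.34166413   49.771333  ]
5 [[0,0,0.1,0.002,-0.017,0,0.045],[0,0.1,0.1,0.001,-0.016,0.001,0.045],[0,0,0.1,0.002,-0.017,0,0.045],[0.1,0.1,0.1,0.001,-0.017,0,0.045],[0,0,0.2,0.002,-0.017,0,0.045]]
```

View pics/w20.png

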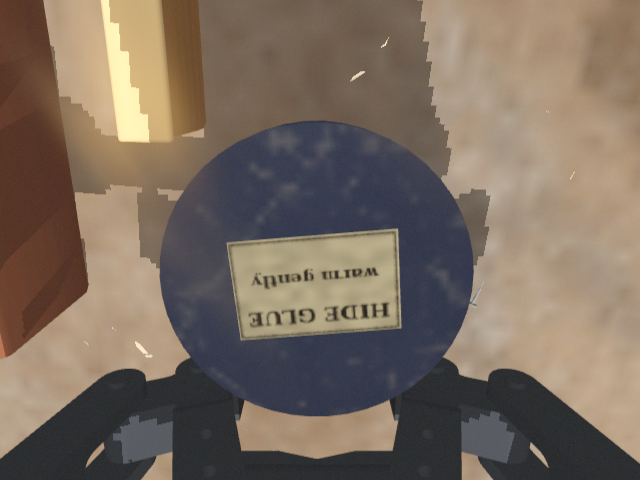

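Emit:
drive_tool --pt "0 0 0 0.007 -0.008 0 0.045" --pt "0 0 0 0.006 -0.012 0 0.045" --pt "0 0 -0.2 0.002 -0.018 0.001 0.045" --pt "0 0 -0.2 0.001 -0.018 0 0.045"

```text
time: 28.0
eef_pos: [453.7, 219.2, 15.2]
eef_rot: [0.999, 0.046, -0.004, 0.004]
ft_force: [0.1, -5.4, 5.2]
gripper_width: 44.6
```

```bash
python3 - <<'E'
from h import *
st();print(tobay(arm.read_state()["eef_pos"]));cv2.imwrite("pics/w21.png",arm.grab_frame("wrist"));t=toworld((-65,42));plan([(*t,15,4.3)],0.045,0.02)
E
```

```text
t 28.0 pos [453.7 219.2  15.2] yaw 5.32 tilt [-0.008 -0.008] F [ 0.1 -5.4  5.2] w 44.6
[-103.37654123   35.77080676]
2 [[0.1,0.2,0.5,-0.003,-0.018,0,0.045],[0.2,0.2,0.5,-0.003,-0.018,0,0.045]]
```

View pics/w21.png

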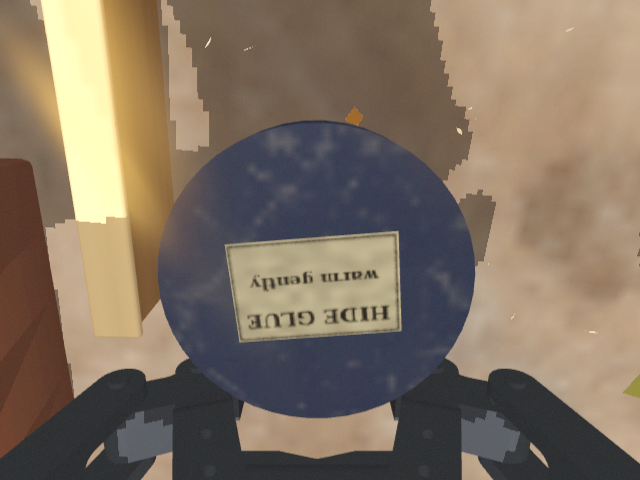

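Emit:
drive_tool --pt "0.1 0 0.4 -0.003 -0.016 0 0.045" --pt "0.1 0 0.4 -0.003 -0.014 0 0.045" --pt "0 0 0 -0.002 -0.008 0 0.045" --pt "0 0 0 0 0 0 0.045"

```text
time: 28.55
eef_pos: [443.6, 259.5, 15.4]
eef_rot: [0.999, 0.039, -0.003, 0.001]
ft_force: [1.1, -3.4, 2.7]
gripper_width: 44.9
```

```bash
python3 - <<'E'
from h import *
st();print(tobay(arm.read_state()["eef_pos"]));cv2.imwrite("pics/w22.png",arm.grab_frame("wrist"));
E
```

```text
t 28.55 pos [443.6 259.5  15.4] yaw 4.51 tilt [-0.006 -0.003] F [ 1.1 -3.4  2.7] w 44.9
[-62.47164789  42.8257646 ]
```

View pics/w22.png

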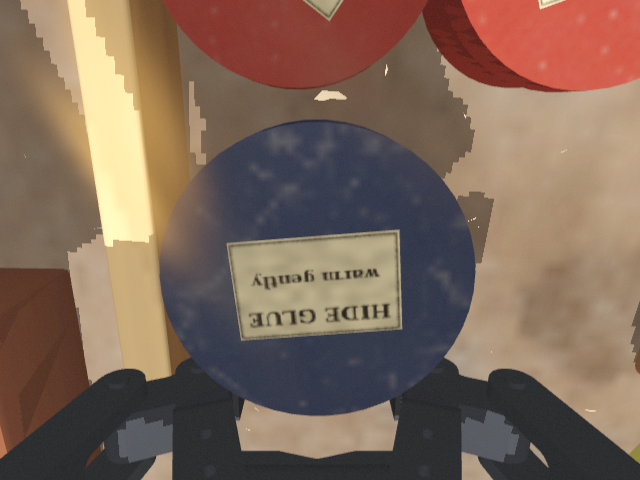

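Emit:
drive_tool --pt "0 0 0 0 0.02 0 0.045" --pt "0 0 0 0 0.03 -0.02 0.045" --pt "0 0 0 0 0.02 -0.055 0.045" --pt "0 0 0 0 0.055 -0.055 0.045" --pt "0 0 0 0.01 0.06 -0.02 0.045" --pt "0 0 0 0.01 0.06 0 0.045" --pt "0 0 0 0.01 0.06 0 0.045" --pt "0 0 0 0.01 0.06 0 0.045" --pt "0 0 0 0.01 0.06 0 0.045" --pt "0 0 0 0.01 0.06 0 0.045" --pt "0 0 0 0.01 0.06 0 0.045"

```text
time: 29.98
eef_pos: [550.0, -282.4, 156.4]
eef_rot: [0.999, 0.039, -0.003, 0.0]
ft_force: [0.3, 0.4, -0.1]
gripper_width: 44.8
```

```bash
python3 - <<'E'
from h import *
st()
plan([(548,-336,150,4.3)],0.045,0.05)
E
```

```text
t 29.98 pos [ 550.  -282.4  156.4] yaw 4.45 tilt [-0.006 -0.   ] F [ 0.3  0.4 -0.1] w 44.8
2 [[0,0.2,0.1,-0.003,0.027,0.003,0.045],[0,0.2,0,-0.003,0.026,0.003,0.045]]
```

Emit:
drive_tool --pt "0 0.2 0 -0.003 0.027 0 0.045" --pt "0 0.2 0 -0.002 0.02 0 0.045" --pt "0 0 0 0 0 0 0.045"

```text
time: 30.35
eef_pos: [545.1, -337.4, 154.6]
eef_rot: [0.999, 0.035, -0.0, -0.001]
ft_force: [-0.6, 0.4, 1.0]
gripper_width: 44.9
```

```bash
python3 - <<'E'
from h import *
st();p=arm.camera_params("wrist");cv2.imwrite("pics/w23.png",arm.grab_frame("wrist"));np.save("w23.npy",p,allow_pickle=True)
E
```

```text
t 30.35 pos [ 545.1 -337.4  154.6] yaw 4.0 tilt [-0.     0.002] F [-0.6  0.4  1. ] w 44.9
```

View pics/w23.png

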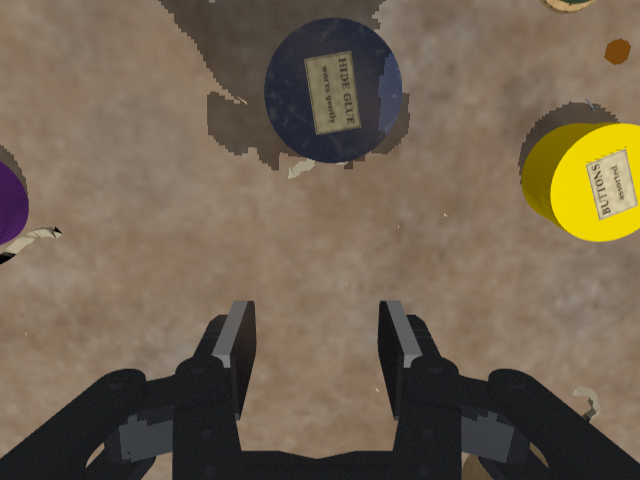

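Emit:
drive_tool --pt "0 0 0 0.002 0 0.03 0.045" --pt "0 0 0 0.002 0 0.03 0.045" --pt "0 0 0 0.001 0 0.03 0.045" --pt "0 0 0 0 0 0.03 0.045" --pt "0 0 0 0 0 0.014 0.045" --pt "0 0 0 0 0 0.003 0.045"

```text
time: 31.15
eef_pos: [551.4, -327.4, 16.4]
eef_rot: [0.999, 0.039, 0.001, -0.002]
ft_force: [-0.3, -0.1, 0.6]
gripper_width: 45.0
```

```bash
python3 - <<'E'
from h import *
p=np.load("w23.npy",allow_pickle=True).item();t=px(p,333,91,72);print(t,toworld((-30,-43)),toworld((-95,-40)))
st();plan([(t[0],t[1]-42,14,4.3),(535,160,14,4.3)],0.045,0.024)
E
```

```text
[ 548.25482683 -255.62476462] [526.721 298.315] [528.605 233.285]
t 31.15 pos [ 551.4 -327.4   16.4] yaw 4.49 tilt [0.002 0.004] F [-0.3 -0.1  0.6] w 45.0
22 [[-0.1,-0.1,0.1,0,-0.015,0.001,0.045],[-0.1,0,0.1,-0.001,-0.015,0.001,0.045],[0,0,0,0.001,-0.023,0,0.045],[0,0,0,0.001,-0.023,0,0.045],[0,0,0,0.001,-0.023,0,0.045],[0,0,0,0.001,-0.022,0,0.045],[0,0,0,0.001,-0.023,0,0.045],[0,0,0,0.001,-0.023,0,0.045],[0,0,0,0.001,-0.023,0,0.045],[0,0,0,0.001,-0.023,0,0.045],[0,0,0,0.002,-0.023,0,0.045],[0,0,0,0.001,-0.023,0,0.045],[0,0,0,0.001,-0.022,0,0.045],[0,0,0,0.001,-0.023,0,0.045],[0,0,0,0.001,-0.023,0,0.045],[0,0,0,0.001,-0.023,0,0.045],[0,0,0,0.001,-0.023,0.001,0.045],[0,0,0,0.001,-0.023,0,0.045],[0,0,0,0.001,-0.023,0,0.045],[0,0,0,0.001,-0.022,0,0.045],[0,0,0,0.001,-0.023,0,0.045],[0,0,0,0.001,-0.023,0,0.045]]
```

Emit:
drive_tool --pt "0 0 0 -0.001 -0.014 0.001 0.045" --pt "0 0 0 -0.001 -0.014 0.001 0.045" --pt "0 0 0 0.001 -0.014 0 0.045" --pt "0 0 0 0.001 -0.018 0 0.045" --pt "0 0 0 0.001 -0.021 0 0.045" --pt "0 0 0 0.001 -0.023 0 0.045" --pt "0 0 0 0.001 -0.023 0 0.045" --pt "0 0 0 0.001 -0.023 0 0.045"

```text
time: 32.15
eef_pos: [545.2, -168.6, 18.7]
eef_rot: [0.999, 0.039, 0.004, -0.0]
ft_force: [-0.2, -1.0, -0.6]
gripper_width: 45.0
```

```bash
python3 - <<'E'
from h import *
st();cv2.imwrite("pics/w24.png",arm.grab_frame("wrist"));plan([(537,140,14,4.3)],0.045,0.026)
E
```

```text
t 32.15 pos [ 545.2 -168.6   18.7] yaw 4.49 tilt [0.008 0.001] F [-0.2 -1.  -0.6] w 45.0
12 [[0,0,0,0.001,-0.025,0,0.045],[0,0,0,0.002,-0.026,0.001,0.045],[0,0,0,0.001,-0.025,0,0.045],[0,0,0,0.002,-0.026,0.001,0.045],[0,0,0,0.001,-0.025,0,0.045],[0,-0.1,0,0.001,-0.026,0.001,0.045],[0,0,0,0.002,-0.025,0,0.045],[0,-0.1,0,0.001,-0.026,0,0.045],[0,0,0.1,0.002,-0.025,0.001,0.045],[0,-0.1,0,0.001,-0.026,0,0.045],[-0.1,0,0.1,0.001,-0.025,0.001,0.045],[0,-0.1,0,0.002,-0.025,0,0.045]]
```

View pics/w24.png

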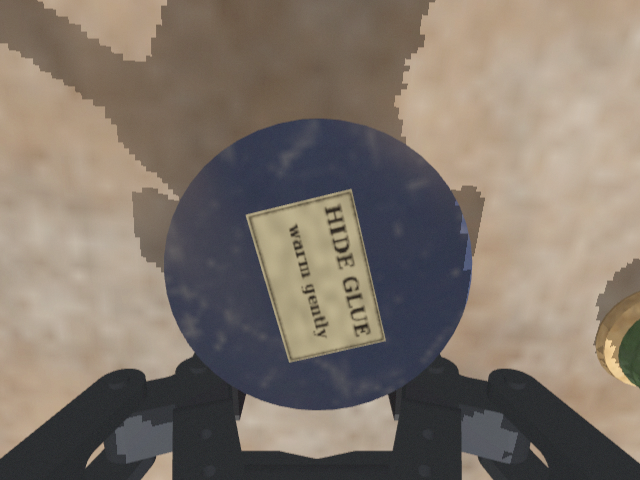

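Emit:
drive_tool --pt "0 0 0 0.001 -0.025 0.001 0.045" --pt "0 0 0 0.001 -0.025 0.001 0.045" --pt "0 -0.1 0 0.001 -0.025 0 0.045" --pt "0 0 0 0.001 -0.025 0.001 0.045" --pt "0 0 0 0.001 -0.025 0 0.045" --pt "0 -0.1 0 0.001 -0.025 0.001 0.045" --pt "0 0 0 0.001 -0.025 0 0.045" --pt "0 -0.1 0 0.001 -0.025 0 0.045" --pt "0 0 0 0.001 -0.02 0 0.045"

```text
time: 33.33
eef_pos: [537.3, 62.3, 18.5]
eef_rot: [0.999, 0.042, 0.004, 0.002]
ft_force: [0.5, -2.1, 0.4]
gripper_width: 44.8
```

```bash
python3 - <<'E'
from h import *
st();print(tobay(arm.read_state()["eef_pos"]));t=toworld((-135,-40));plan([(*t,14,4.3)],0.045,0.024)
E
```

```text
t 33.33 pos [537.3  62.3  18.5] yaw 4.83 tilt [ 0.009 -0.004] F [ 0.5 -2.1  0.4] w 44.8
[-266.12130039  -35.81597367]
6 [[0,-0.1,0.1,0.001,-0.022,0.001,0.045],[0.1,-0.1,0.1,0.001,-0.022,0,0.045],[0,-0.1,0.1,0.001,-0.022,0.001,0.045],[0.1,-0.1,0.1,0,-0.021,0.001,0.045],[0,-0.1,0.1,0.001,-0.022,0,0.045],[0.1,0,0,0.001,-0.022,0.001,0.045]]
```

Emit:
drive_tool --pt "0 -0.1 0.1 0.001 -0.022 0.001 0.045" --pt "0 -0.1 0.1 0.001 -0.022 0 0.045" --pt "0 -0.1 0.1 0.001 -0.022 0.001 0.045" --pt "0.1 -0.1 0.1 0.001 -0.021 0.001 0.045" --pt "0 0 0.1 0.001 -0.02 0 0.045"

```text
time: 33.95
eef_pos: [532.8, 173.0, 17.3]
eef_rot: [0.999, 0.039, 0.002, 0.003]
ft_force: [0.4, -4.1, 3.1]
gripper_width: 44.9
```

```bash
python3 - <<'E'
from h import *
st();print(tobay(arm.read_state()["eef_pos"]));cv2.imwrite("pics/w25.png",arm.grab_frame("wrist"));t=toworld((-66,-42));plan([(*t,14,4.3)],0.045,0.02)
E
```

```text
t 33.95 pos [532.8 173.   17.3] yaw 4.53 tilt [ 0.004 -0.007] F [ 0.4 -4.1  3.1] w 44.9
[-155.33681319  -39.63909935]
5 [[0.1,-0.1,0,0,-0.017,0.001,0.045],[0,0,0.1,0.001,-0.018,0,0.045],[0.1,-0.1,0,0,-0.017,0.001,0.045],[0,0,0.1,0.001,-0.018,0.001,0.045],[0.1,-0.1,0,0,-0.017,0,0.045]]
```

View pics/w25.png

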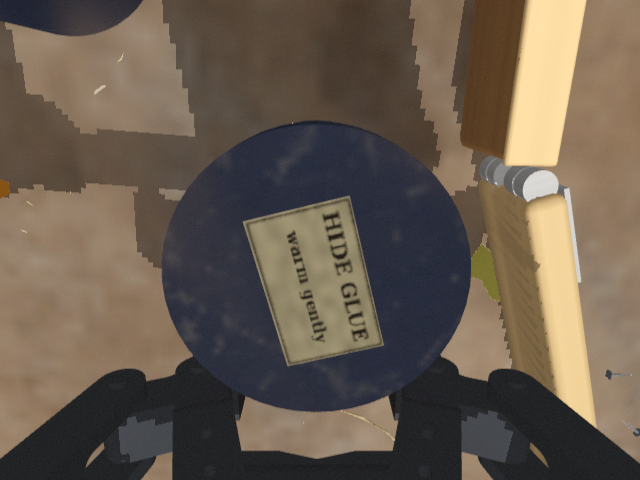

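Emit:
drive_tool --pt "0.1 0 0 0 -0.018 0.001 0.045" --pt "0 0 0 0.001 -0.018 0 0.045" --pt "0.1 0 0 0 -0.018 0 0.045" --pt "0 0 0 0 -0.014 0 0.045" --pt "0 0 0 0 -0.008 0 0.045"

```text
time: 34.62
eef_pos: [526.8, 254.6, 16.4]
eef_rot: [0.999, 0.04, 0.002, 0.002]
ft_force: [-0.2, -3.7, 2.0]
gripper_width: 44.7
```

```bash
python3 - <<'E'
from h import *
st();print(tobay(arm.read_state()["eef_pos"]));cv2.imwrite("pics/w26.png",arm.grab_frame("wrist"))
E
```

```text
t 34.62 pos [526.8 254.6  16.4] yaw 4.61 tilt [ 0.004 -0.003] F [-0.2 -3.7  2. ] w 44.7
[-73.56458168 -39.82230173]
```

View pics/w26.png

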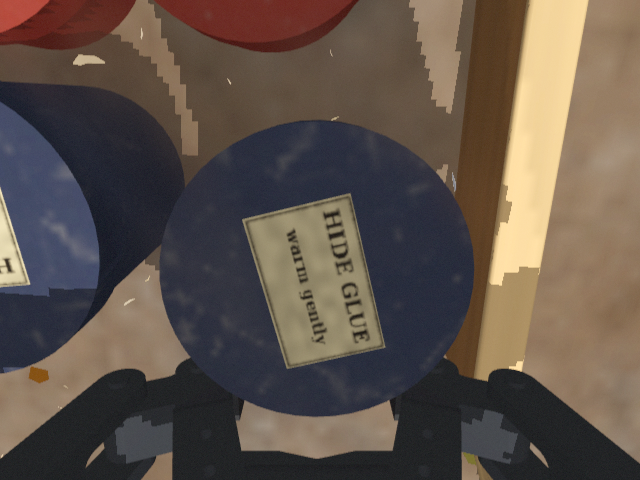

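Emit:
drive_tool --pt "0 0 0 0 -0.008 0 0.045" --pt "0 0 0 0 -0.003 0 0.045" --pt "0 0 0 0 0.02 0 0.045" --pt "0 0 0 0 0.03 -0.02 0.045" --pt "0 0 0 0 0.02 -0.055 0.045" --pt "0 0 0 -0.02 0.02 -0.055 0.045" --pt "0 0 0 -0.02 -0.02 -0.055 0.045" --pt "0 0 0 -0.01 -0.05 -0.055 0.045" --pt "0 0 0 0 -0.04 0 0.045" --pt "0 0 0 0 0 0 0.045"

```text
time: 35.92
eef_pos: [472.6, 267.6, 251.4]
eef_rot: [0.999, 0.036, -0.002, 0.0]
ft_force: [-0.1, 1.3, -0.9]
gripper_width: 44.9
```

```bash
python3 - <<'E'
from h import *
st();p=arm.camera_params("wrist");cv2.imwrite("pics/w27.png",arm.grab_frame("wrist"));np.save("w27.npy",p,allow_pickle=True)
cv2.imwrite("pics/s27.png",arm.grab_frame("side"))
E
```

```text
t 35.92 pos [472.6 267.6 251.4] yaw 4.16 tilt [-0.003 -0.001] F [-0.1  1.3 -0.9] w 44.9
```

View pics/w27.png

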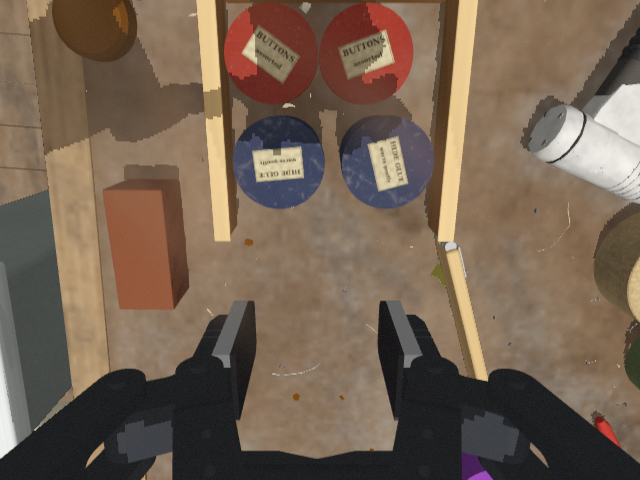

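View pics/s27.png

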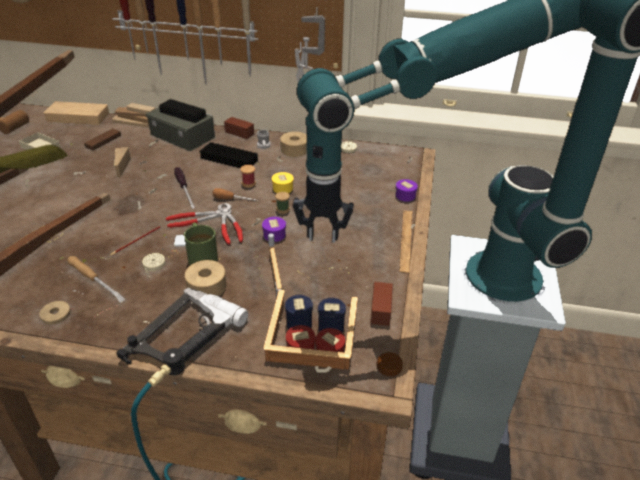

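```bash
python3 - <<'E'
from h import *
p=np.load("w27.npy",allow_pickle=True).item()
for n,a,z in [("redR",(270,53),44),("redL",(366,53),44),("navR",(279,162),72),("navL",(386,162),72)]: w=px(p,*a,z);print(n,w.round(1),tobay(w).round(1))
# refine bay: wall fronts top inner corners, bay(-95,+90),( -95,-90)
print(tobay(px(p,231,240,45)),tobay(px(p,439,240,45)))
print("stone",px(p,107,190,50),px(p,171,190,50),px(p,119,308,50),px(p,173,308,50))
E
```

```text
redR [429.7 375.3] [54.1 48. ]
redL [501.8 380.5] [ 53.9 -24.4]
navR [442.4 298.1] [-23.8  41.1]
navL [522.1 304. ] [-24.  -38.8]
[-93.94143587  86.59087308] [-94.20251201 -91.54474616]
stone [301.83053205 262.05322499] [353.91656283 265.87674302] [304.42264102 155.30959755] [352.45122676 158.87636967]
```

All tins are inside the bay by measurement: x -24..54, y -39..48. Red L has shifted to y≈-24, which is still within limits. Next I'll close the door, starting with a look at the knob.

```bash
python3 - <<'E'
from h import *
plan([(655,50,180,4.3)],0.06,0.05)
E
```

```text
6 [[0,0,0,0.028,0.038,0.012,0.06],[0,0,0,0.027,0.038,0.012,0.06],[0,0,-0.1,0.028,0.038,0.011,0.06],[0,0.1,0,0.028,0.038,0.012,0.06],[0.1,0,-0.1,0.028,0.038,0.012,0.06],[0,0.1,0,0.027,0.038,0.012,0.06]]
```

Emit:
drive_tool --pt "0 0 0 0.028 0.038 0.012 0.06" --pt "0 0 0 0.027 0.038 0.012 0.06" --pt "0 0 0 0.028 0.038 0.011 0.06" --pt "0 0.1 0 0.028 0.038 0.012 0.06" --pt "0.1 0 0 0.026 0.038 0.012 0.06" --pt "0 0.1 0 0.02 0.03 0.01 0.06" --pt "0 0 0 0 0 0 0.06"

```text
time: 36.9
eef_pos: [643.9, 38.4, 170.9]
eef_rot: [0.999, 0.032, -0.007, 0.001]
ft_force: [-0.5, -0.5, -0.0]
gripper_width: 60.0
```

```bash
python3 - <<'E'
from h import *
st();p=arm.camera_params("wrist");cv2.imwrite("pics/w28.png",arm.grab_frame("wrist"));np.save("w28.npy",p,allow_pickle=True)
E
```

```text
t 36.9 pos [643.9  38.4 170.9] yaw 3.62 tilt [-0.014 -0.002] F [-0.5 -0.5 -0. ] w 60.0
```

View pics/w28.png

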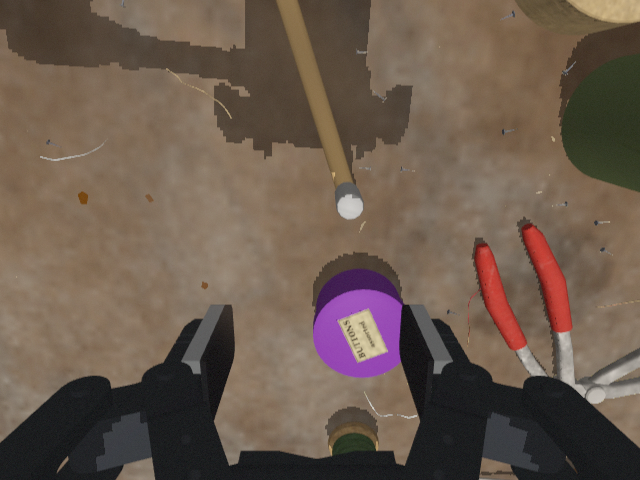

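```bash
python3 - <<'E'
from h import *
p=np.load("w28.npy",allow_pickle=True).item();k=px(p,350,208,80);print(k,np.hypot(*(k-[591,231])))
plan([(*k,120,4.3),(*k,58,4.3)],0.06,0.05)
E
```

```text
[660.80092771  58.77040457] 185.83649547436832
4 [[0,0.4,-0.3,0.01,-0.009,0.025,0.06],[0.1,0.4,-0.3,0.009,-0.009,0.026,0.06],[0,0,0,0,0,0.031,0.06],[0,0,0,0,0,0.031,0.06]]
```

Emit:
drive_tool --pt "0 0.4 -0.3 0.01 -0.01 0.025 0.06" --pt "0.1 0.4 -0.3 0.008 -0.009 0.025 0.06" --pt "0 0 0 0 0 0 0.06"

```text
time: 37.33
eef_pos: [657.4, 59.3, 120.1]
eef_rot: [0.999, 0.036, -0.001, -0.001]
ft_force: [-0.1, -0.0, 0.4]
gripper_width: 59.8
```

```bash
python3 - <<'E'
from h import *
st();plan([(660.8,58.8,58,4.3)],0.06,0.035)
E
```

```text
t 37.33 pos [657.4  59.3 120.1] yaw 4.18 tilt [-0.002  0.001] F [-0.1 -0.   0.4] w 59.8
2 [[0,0,-0.1,0.002,0,0.031,0.06],[-0.1,0.1,0,0.002,0.001,0.031,0.06]]
```

Emit:
drive_tool --pt "0 0 0 0.002 0 0.031 0.06" --pt "0 0 0 0.002 0 0.028 0.06" --pt "0 0 0 0 0 0 0.03" --pt "0 0 0 0 0 0 0.01" --pt "0 0 0 0 0 0 0.01" --pt "0 0 0 0 0 0 0.01" --pt "0 0 0 0 0 0 0.01" --newtons 30

```text
time: 38.2
eef_pos: [661.6, 60.0, 67.2]
eef_rot: [0.999, 0.037, 0.002, -0.001]
ft_force: [0.6, -1.0, -4.4]
gripper_width: 14.4
```

```bash
python3 - <<'E'
from h import *
arc(-9,12)
E
```

```text
t 38.2 pos [661.6  60.   67.2] yaw 4.28 tilt [0.004 0.001] F [ 0.6 -1.  -4.4] w 14.4
r 184.96928813308284 door 1.8872347852737272
12 [[-0.1,-0.2,0.2,-0.028,0.007,0.009,0.01],[0,0,0,-0.029,0.002,0,0.01],[0,0,0,-0.029,-0.002,0,0.01],[0,0,0,-0.028,-0.006,0,0.01],[0,0,0,-0.027,-0.011,0,0.01],[0,0,0,-0.025,-0.015,0,0.01],[0,0,0,-0.022,-0.019,0,0.01],[0,0,0,-0.019,-0.022,0,0.01],[0,0,0,-0.016,-0.025,0,0.01],[0,0,0,-0.011,-0.026,0,0.01],[0,0,0,-0.007,-0.029,0,0.01],[0,0,0,-0.002,-0.029,0,0.01]]
```

Emit:
drive_tool --pt "0 0 0 0 0 0 0.03" --pt "0 0 0 0 0 0 0.03" --pt "0 0 0 0 0 0.012 0.03" --pt "0 0 0 0 0 0 0.01" --pt "0 0 0 0 0 0 0.01" --pt "0 0 0 0 0 0 0.01" --newtons 30

```text
time: 38.95
eef_pos: [663.8, 60.3, 57.4]
eef_rot: [0.999, 0.037, 0.004, -0.001]
ft_force: [-0.8, -0.3, -0.3]
gripper_width: 14.8
```

Emit:
drive_tool --pt "0 -0.2 0 -0.028 0.007 0 0.01" --pt "0 0 0 -0.029 0.002 0 0.01" --pt "0 0 0 -0.029 -0.002 0 0.01" --pt "0 0 0 -0.028 -0.006 0 0.01"

```text
time: 39.45
eef_pos: [553.5, 45.7, 57.4]
eef_rot: [0.999, 0.037, 0.007, 0.003]
ft_force: [2.7, 1.8, -0.7]
gripper_width: 14.3
```

```bash
python3 - <<'E'
from h import *
arc(-9,8)
E
```

```text
t 39.45 pos [553.5  45.7  57.4] yaw 4.2 tilt [ 0.014 -0.005] F [ 2.7  1.8 -0.7] w 14.3
r 189.0701915925468 door 1.2959887740127358
8 [[0.3,-0.8,0.1,-0.026,-0.014,-0.001,0.01],[0,0,0,-0.026,-0.014,0,0.01],[0,0,0,-0.022,-0.018,0,0.01],[0,0,0,-0.02,-0.021,0,0.01],[0,0,0,-0.016,-0.024,0,0.01],[0,0,0,-0.013,-0.027,0,0.01],[0,0,0,-0.008,-0.027,0,0.01],[0,0,0,-0.003,-0.029,0,0.01]]
```

Emit:
drive_tool --pt "0 -0.6 0 -0.026 -0.014 0 0.01" --pt "0 0 0 -0.026 -0.014 0 0.01" --pt "0 0 0 -0.022 -0.018 0 0.01" --pt "0 0 0 -0.02 -0.021 0 0.01"

```text
time: 39.95
eef_pos: [454.0, 103.1, 57.6]
eef_rot: [0.999, 0.034, 0.005, 0.005]
ft_force: [3.1, 1.2, -3.3]
gripper_width: 14.6
```

```bash
python3 - <<'E'
from h import *
arc(-8,5)
E
```

```text
t 39.95 pos [454.  103.1  57.6] yaw 3.92 tilt [ 0.01  -0.009] F [ 3.1  1.2 -3.3] w 14.6
r 187.4298657489791 door 0.6761533863961764
5 [[0.6,-0.5,-0.2,-0.013,-0.023,-0.001,0.01],[0,0,0,-0.012,-0.023,0,0.01],[0,0,0,-0.008,-0.024,0,0.01],[0,0,0,-0.005,-0.025,0,0.01],[0,0,0,-0.001,-0.026,0,0.01]]
```

Emit:
drive_tool --pt "0.4 -0.4 0 -0.013 -0.023 0 0.01" --pt "0 0 0 -0.012 -0.023 0 0.01" --pt "0 0 0 -0.008 -0.024 0 0.01"

```text
time: 40.33
eef_pos: [415.2, 171.2, 57.8]
eef_rot: [0.999, 0.033, 0.003, 0.002]
ft_force: [5.5, -1.1, -8.2]
gripper_width: 14.6
```

```bash
python3 - <<'E'
from h import *
arc(-5,4)
E
```

```text
t 40.33 pos [415.2 171.2  57.8] yaw 3.81 tilt [ 0.005 -0.004] F [ 5.5 -1.1 -8.2] w 14.6
r 185.72671161400473 door 0.2527598169897631
4 [[0.2,-0.3,-0.3,-0.003,-0.016,0,0.01],[0,0,0,-0.002,-0.016,0,0.01],[0,0,0,0,-0.016,0,0.01],[0,0,0,0,-0.016,0,0.01]]
```

Emit:
drive_tool --pt "0.2 -0.3 0 -0.003 -0.016 0 0.01" --pt "0 0 0 -0.002 -0.016 0 0.01" --pt "0 0 0 -0.001 -0.012 0 0.01" --pt "0 0 0 0 -0.004 0 0.01"

```text
time: 40.83
eef_pos: [407.2, 213.8, 57.8]
eef_rot: [0.999, 0.038, 0.001, 0.009]
ft_force: [1.3, -16.5, 4.8]
gripper_width: 14.4
```

```bash
python3 - <<'E'
from h import *
arc(-2,2);cv2.imwrite("pics/s29.png",arm.grab_frame("wrist"))
E
```

```text
t 40.83 pos [407.2 213.8  57.8] yaw 4.33 tilt [ 0.002 -0.017] F [  1.3 -16.5   4.8] w 14.4
r 184.63813263679774 door 0.018397245414729427
2 [[1,-0.1,0.2,0,-0.006,0,0.01],[0,0,0,0,-0.007,0,0.01]]
```

View pics/s29.png

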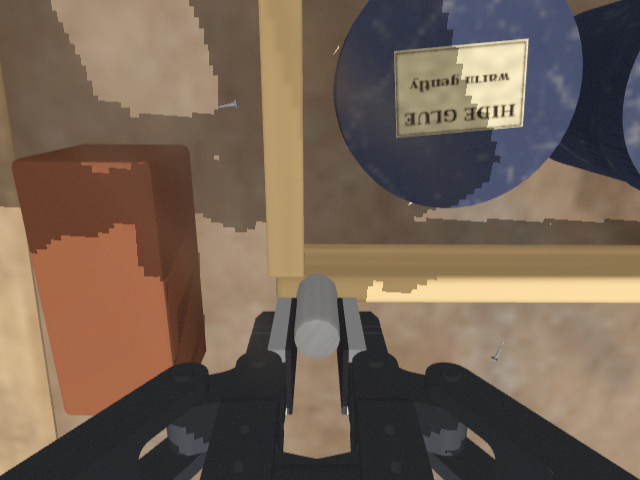

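The door is shut against its stop, with 16 N reaction. I'll release and go to the stone.

Emit:
drive_tool --pt "0 0 0 0 0.001 0 0.04" --pt "0 0 0 0 0 0 0.04" --pt "0 0 0 0 0 0 0.04" --pt "0 0 0 0 0 -0.04 0.05" --pt "0 0 0 0 0 -0.05 0.06" --pt "0 0 0 -0.04 0 0 0.085" --pt "0 0 0 -0.037 0 0 0.085" --pt "0 0 0 0 0 0 0.085"

```text
time: 41.88
eef_pos: [329.7, 211.5, 152.7]
eef_rot: [0.999, 0.038, 0.001, 0.006]
ft_force: [0.4, -1.1, -0.2]
gripper_width: 84.8
```

```bash
python3 - <<'E'
from h import *
st();p=arm.camera_params("wrist");cv2.imwrite("pics/w30.png",arm.grab_frame("wrist"));np.save("w30.npy",p,allow_pickle=True)
plan([(327,212,70,4.3)],0.085,0.03)
E
```

```text
t 41.88 pos [329.7 211.5 152.7] yaw 4.3 tilt [ 0.003 -0.012] F [ 0.4 -1.1 -0.2] w 84.8
3 [[0.2,-0.1,0,-0.001,-0.001,0.028,0.085],[0.3,0,0,-0.002,0,0.027,0.085],[0.2,-0.1,0,-0.001,0,0.028,0.085]]
```

View pics/w30.png

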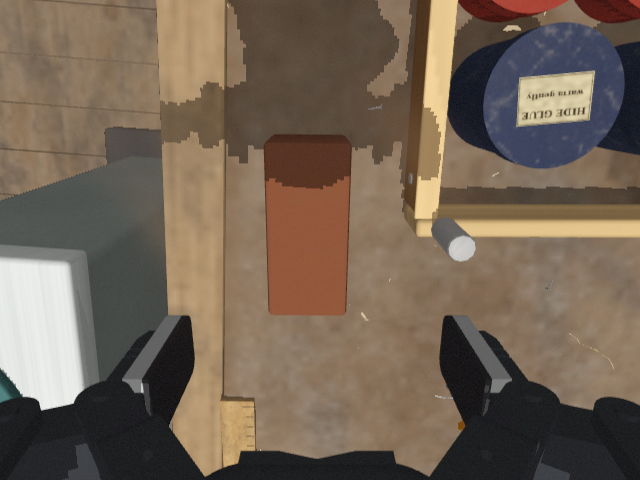

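Emit:
drive_tool --pt "0.2 -0.1 0 -0.002 -0.001 0.028 0.085" --pt "0.3 0 0 -0.002 0 0.027 0.085" --pt "0.2 -0.1 0 -0.001 0 0.028 0.085" --pt "0 0 0 0 0 0 0.085"

```text
time: 42.42
eef_pos: [331.0, 214.0, 69.6]
eef_rot: [0.999, 0.037, 0.002, -0.002]
ft_force: [-0.1, -0.4, 0.5]
gripper_width: 84.9
```

```bash
python3 - <<'E'
from h import *
p=np.load("w30.npy",allow_pickle=True).item()
c=[px(p,*a,50) for a in [(265,142),(351,142),(346,314),(269,314)]];print(np.round(c),np.mean(c,0))
st();plan([(*np.mean(c,0),12,4.3)],0.085,0.025);cv2.imwrite("pics/w31.png",arm.grab_frame("wrist"))
E
```

```text
[[298. 262.]
 [346. 266.]
 [353. 158.]
 [304. 155.]] [325.32452591 210.43463855]
t 42.42 pos [331.  214.   69.6] yaw 4.28 tilt [0.005 0.003] F [-0.1 -0.4  0.5] w 84.9
3 [[-0.1,-0.1,0,-0.002,0.001,0.019,0.085],[0,-0.1,0,-0.002,0.001,0.019,0.085],[-0.1,-0.1,0,-0.002,0.001,0.02,0.085]]
```

View pics/w31.png

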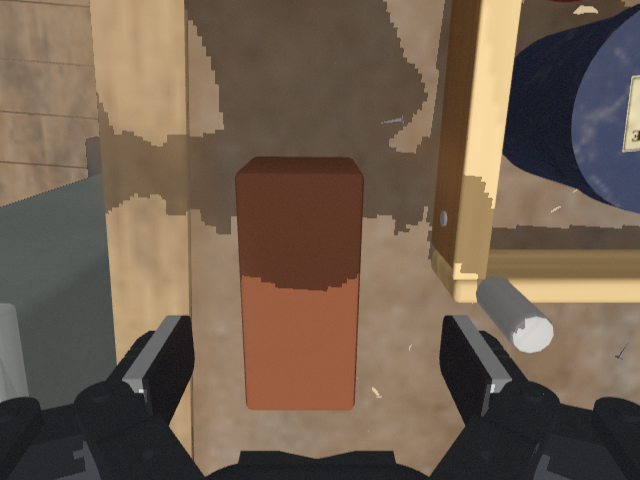

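Emit:
drive_tool --pt "0 -0.1 0 -0.006 0.002 0 0.075" --pt "0 0 0 -0.001 0.001 0.02 0.075" --pt "0 0 0 0 0.001 0.02 0.075" --pt "0 0 0 0 0 0.014 0.075"

```text
time: 42.98
eef_pos: [332.0, 213.8, 22.2]
eef_rot: [0.999, 0.037, 0.009, -0.005]
ft_force: [0.3, -0.4, -0.2]
gripper_width: 74.9
```

Emit:
drive_tool --pt "0 0 0 0 0 0 0.045" --pt "0 0 0 0 0 0 0.045" --pt "0 0 0 0 0 0 0.045" --pt "0 0 0 0 0 0 0.045" --pt "0 0 0 0 0 0 0.045" --newtons 60

```text
time: 43.6
eef_pos: [331.0, 213.5, 22.8]
eef_rot: [0.999, 0.037, 0.008, -0.005]
ft_force: [-0.5, 0.6, -4.6]
gripper_width: 49.1
```

Emit:
drive_tool --pt "0 -0.4 0 0 0 -0.03 0.04" --pt "-0.2 -0.4 0 0 0 -0.03 0.04" --pt "-0.2 0 0 0 0 0 0.04"

```text
time: 43.98
eef_pos: [329.3, 212.2, 83.0]
eef_rot: [0.999, 0.037, -0.0, -0.0]
ft_force: [0.3, -0.5, -4.6]
gripper_width: 49.5
```

```bash
python3 - <<'E'
from h import *
st();plan([(375,138,82,4.3),(494,138,82,4.3)],0.04,0.03)
E
```

```text
t 43.98 pos [329.3 212.2  83. ] yaw 4.26 tilt [-0.     0.001] F [ 0.3 -0.5 -4.6] w 49.5
7 [[0,0,0,0.013,0.026,0,0.04],[0,0,0,0.014,0.026,0.001,0.04],[-0.1,0,0,0.013,0.025,0,0.04],[0,0,0,0.03,0.002,0,0.04],[0,0,0,0.029,0.003,0,0.04],[0,0,0,0.03,0.002,0,0.04],[0,0,0,0.03,0.002,0,0.04]]
```

Emit:
drive_tool --pt "0 0 0 0.012 0.028 0 0.04" --pt "0 0 0 0.013 0.026 0 0.04" --pt "0 0 0 0.013 0.025 0 0.04" --pt "0 0 0 0.01 0.004 0 0.04" --pt "0 0 0 0.029 0.003 0 0.04" --pt "0 0 0 0.029 0.002 0 0.04" --pt "0 0 0 0.029 0.002 0 0.04" --pt "0 0 0 0.015 0.002 0 0.04" --pt "0 0 0 0 0 0 0.04"

```text
time: 45.1
eef_pos: [483.2, 130.7, 70.5]
eef_rot: [0.999, 0.038, -0.007, 0.0]
ft_force: [-0.5, -0.8, -3.7]
gripper_width: 49.0
```

```bash
python3 - <<'E'
from h import *
st();print(toworld((-168,0)));p=arm.camera_params("wrist");cv2.imwrite("pics/w32.png",arm.grab_frame("wrist"));np.save("w32.npy",p,allow_pickle=True)
E
```

```text
t 45.1 pos [483.2 130.7  70.5] yaw 4.32 tilt [-0.014 -0.001] F [-0.5 -0.8 -3.7] w 49.0
[494.2   157.504]
```

View pics/w32.png

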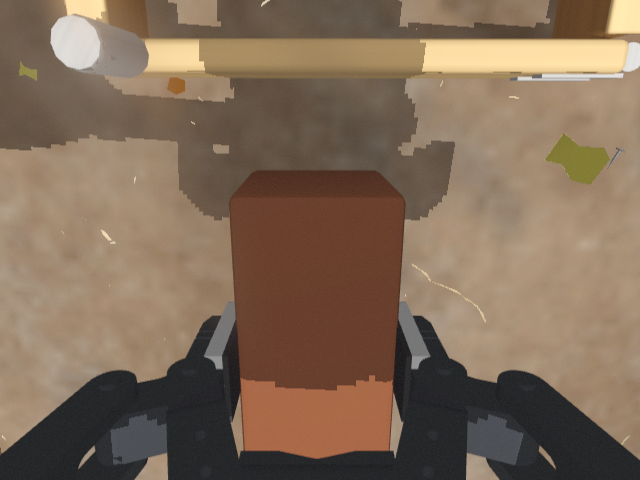

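```bash
python3 - <<'E'
from h import *
plan([(492,155,50,4.3),(492,155,26,4.3)],0.04,0.02)
E
```

```text
4 [[0,0.4,0,0.006,-0.012,0.01,0.04],[0,0.5,0,0.006,-0.012,0.01,0.04],[0,0,0,0,0,0.012,0.04],[0,0,0,0,0,0.012,0.04]]
```

Emit:
drive_tool --pt "0 0.4 0 0.006 -0.011 0.01 0.04" --pt "0 0.4 0 0.005 -0.011 0.01 0.04" --pt "0 0 0 0 0 0.012 0.04" --pt "0 0 0 0 0 0.008 0.04" --pt "0 0 0 0 0 0 0.04"

```text
time: 45.78
eef_pos: [487.3, 155.4, 25.8]
eef_rot: [0.999, 0.039, -0.002, 0.0]
ft_force: [0.1, -0.7, -4.0]
gripper_width: 49.1
```

```bash
python3 - <<'E'
from h import *
st();cv2.imwrite("pics/w33.png",arm.grab_frame("wrist"));plan([(492,155,24,4.3)],0.04,0.02)
E
```

```text
t 45.77 pos [487.3 155.4  25.8] yaw 4.42 tilt [-0.005 -0.001] F [ 0.1 -0.7 -4. ] w 49.1
1 [[0,0.2,0.1,0.004,0.001,0.002,0.04]]
```

View pics/w33.png

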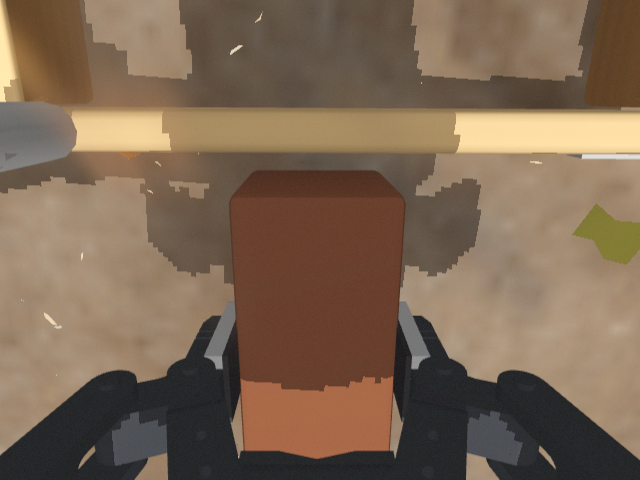

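Emit:
drive_tool --pt "0 0 0 0.002 -0.004 0.003 0.04" --pt "0 0 0 0 0 0.002 0.04"

```text
time: 46.08
eef_pos: [490.1, 159.7, 22.8]
eef_rot: [0.999, 0.038, -0.002, -0.0]
ft_force: [-8.5, -1.4, 14.8]
gripper_width: 49.0
```

Touching the bench now (+15 N). I'll release slowly and rise.

Emit:
drive_tool --pt "0 0 0 0 0 0 0.055" --pt "0 0 0 0 0 0 0.07" --pt "0 0 0 0 0 0 0.075" --pt "0 0 0 0 0 -0.03 0.075" --pt "0 0 0 0 0 -0.05 0.075" --pt "0 0 0 0 0 -0.05 0.075" --pt "0 0 0 0 0.04 -0.05 0.075" --pt "0 0 0 0 0.04 -0.05 0.075" --pt "0 0 0 0 0 0 0.075"

```text
time: 47.2
eef_pos: [499.7, 81.4, 259.5]
eef_rot: [0.999, 0.039, 0.003, -0.0]
ft_force: [0.1, -0.3, -0.7]
gripper_width: 74.9
```

```bash
python3 - <<'E'
from h import *
st();p=arm.camera_params("wrist");cv2.imwrite("pics/w34.png",arm.grab_frame("wrist"));np.save("w34.npy",p,allow_pickle=True)
cv2.imwrite("pics/s34.png",arm.grab_frame("side"))
E
```

```text
t 47.2 pos [499.7  81.4 259.5] yaw 4.45 tilt [0.006 0.   ] F [ 0.1 -0.3 -0.7] w 74.9
```

View pics/w34.png

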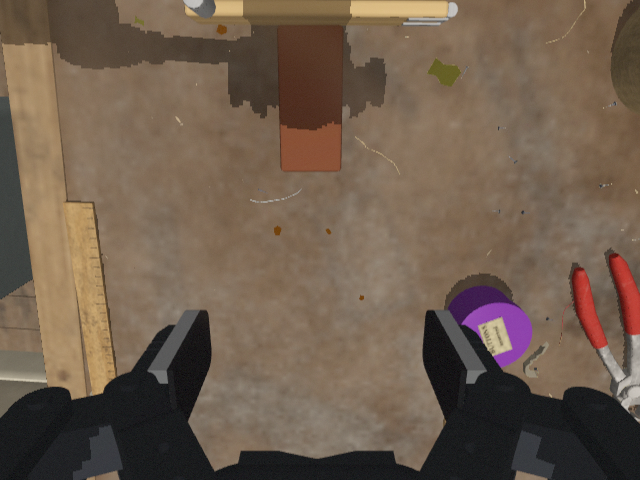

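View pics/s34.png

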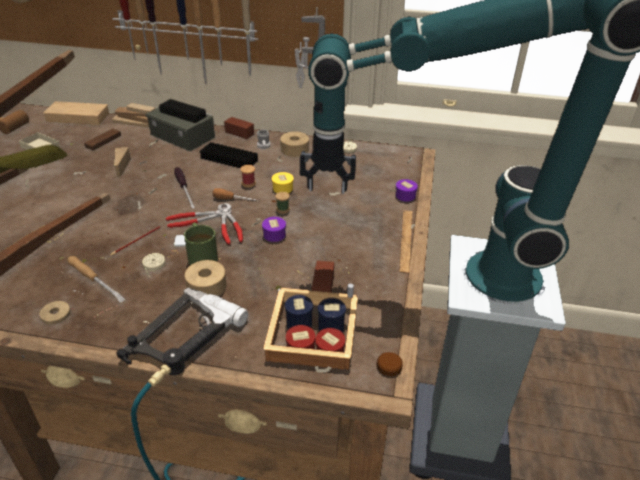

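Emit:
drive_tool --pt "0 0 0 0 -0.05 0 0.075" --pt "0 0 0 0 -0.06 0 0.075" --pt "0 0 0 0 -0.05 0 0.075" --pt "0 0 0 0 -0.02 0 0.075" --pt "0 0 0 0 0 0 0.075"

```text
time: 47.92
eef_pos: [475.8, 267.9, 242.9]
eef_rot: [0.999, 0.04, -0.01, 0.002]
ft_force: [-0.0, -0.4, 0.7]
gripper_width: 75.2
```

```bash
python3 - <<'E'
from h import *
p=np.load("w34.npy",allow_pickle=True).item()
c=[tobay(px(p,*a,50)) for a in [(278,26),(342,26),(341,171),(281,171)]];print(np.round(c),np.mean(c,0).round(1))
st();p=arm.camera_params("wrist");cv2.imwrite("pics/w35.png",arm.grab_frame("wrist"));np.save("w35.npy",p,allow_pickle=True)
E
```

```text
[[-115.   27.]
 [-115.  -20.]
 [-223.  -22.]
 [-223.   28.]] [-168.9    3.2]
t 47.92 pos [475.8 267.9 242.9] yaw 4.6 tilt [-0.019 -0.006] F [-0.  -0.4  0.7] w 75.2
```

View pics/w35.png

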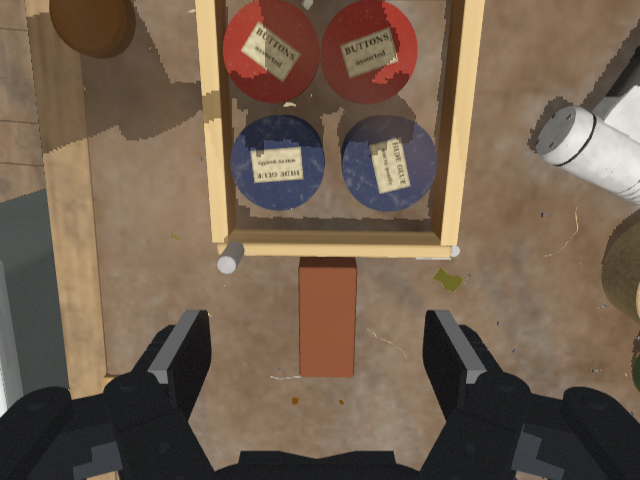

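```bash
python3 - <<'E'
from h import *
p=np.load("w35.npy",allow_pickle=True).item()
for n,a,z in [("redR",(271,51),44),("redL",(368,51),44),("navR",(278,163),72),("navL",(389,163),72),("knob",(227,265),80),("doorTopOuterL",(222,256),44),("doorTopOuterR",(440,257),44),("stone",(327,317),50)]: print(n,tobay(px(p,*a,z)).round(1))
cv2.imwrite("pics/c35.png",cv2.resize(cv2.imread("pics/w35.png")[200:300,190:480],None,fx=2.7,fy=2.7))
E
```

```text
redR [53.7 47.3]
redL [ 54.  -23.9]
navR [-24.1  40.9]
navL [-23.5 -39.7]
knob [-101.3   81.1]
doorTopOuterL [-107.5   93.6]
doorTopOuterR [-106.1  -91.3]
stone [-161.     3.4]
```

View pics/c35.png

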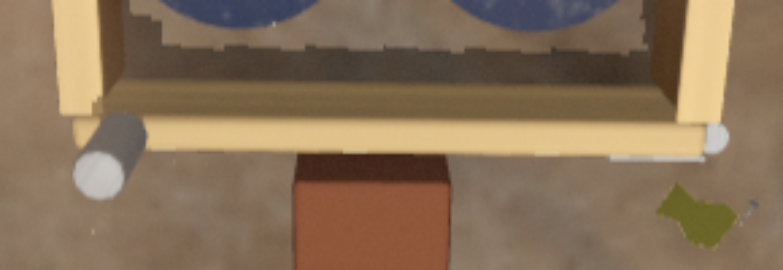

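All checks hold: the door is flush, the tins are inside, and the stone is square and close to the middle of the door. Handing in.

```bash
python3 - <<'E'
from workcell import arm
print(arm.job_done())
E
```

```text
the job is handed in; nothing more can be done
None
```

I put all four tins in the bay, shut the door, stood the stone back against it and handed the job in at about 48 s of the 210 s. The hand-in reports no verdict.

I set the stone aside, swung the door open by its knob to about 1.87 rad, and pushed each tin upright along the bench, reds to the back and navies in front. I then shut the door against its stop, put the stone back and let go.

The last wrist-camera checks, in the bay's frame, all came out within limits:

| Thing | x (mm) | y (mm) |
|---|---|---|
| Red tins | 54 and 54 | 47 and -24 |
| Navy tins | -24 and -24 | 41 and -40 |
| Stone | -161 to -169 | 3 |

- **Door:** its top edge and knob line up with shut to within about 0.01 rad.
- **Stone:** it is square to the door, end-on. The range in x comes from two views that disagreed by 8 mm.
- **Red tin shift:** one red tin had moved about 20 mm sideways in the bay after I placed it. I don't know why, and it stayed within limits.
- **Bystanders:** the spool and wax cake look untouched in the pictures, though I did not re-measure them at the end.

The arm was holding still above the bay, touching nothing, when I handed in.

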